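# Unlatch and open the polisher guard gate

## Robot

A 7-joint arm with a two-finger parallel gripper is mounted at the origin on the work surface. World frame = base frame: x ahead of the robot, y to its left, z up, the work surface at z = 0. Lengths are in m, angles in rad, forces in N, time in s.
With the tool pointing down it reaches from about 0.4 to 0.875 m from the base axis. Payload 19.3 kg.
Tool frame: the origin (TCP) lies at the very end of the fingers, on their centre line; the grasp point (between the pads) lies 19 mm behind it; z points along the fingers, y is the line along which they close (so a half turn about z gives the same grasp; the last joint's range is limited). The gripper opens to 85 mm and grips with 20 to 120 N. Pads are 22 mm wide; open, the fingers measure 114 mm over their backs; the gripper's body (76 mm by 85 mm) begins 54 mm behind the grasp point. The pads swing forward as they close: fully open they stand 13 mm farther back than shut.
Start: joints at [-1.272, 0.521, -0.036, 1.599, 0.021, 1.021, -0.113], TCP at [0.225, 0.583, 0.231] pointing down, gripper open.
Joint ranges: [-2.91, 2.91], [-0.3, 2.13], [-1.5, 1.42], [0.17, 2.43], [-1.26, 4.41], [0.16, 1.93], [-2.52, 2.52]. Speed limits (rad/s): [1.89, 1.89, 2.39, 2.39, 3.01, 3.01, 3.01].

## Interface

Orientations are given as [roll, pitch, yaw] about the fixed x, y, z axes, in that order (R = Rz(yaw) Ry(pitch) Rx(roll)).
In Python, from workcell import bot gives the robot as it stands.
- The arm moves only by the tool carry_out, never from a script. Its argument "rows" is a list that holds one entry, the list of rows, each a list of 4 numbers: the shift along the tool's x, y, z in m, then the turn about the tool's z in degrees. In form: [[[x, y, z, twist], ...]]. A call has 1 to 12 rows; each row is the pose to reach, as a shift and turn from the pose commanded when the call began, along the tool's axes at that moment; what a row does not reach only later rows make up. A row lasts 1/12 s, in which the tool goes at most 41.7 mm and 7.16 degrees, less where a joint would pass 70% of its speed; a pose out of reach is approached as far as the arm can. A call with a gripper value outside its range is refused whole. "grip" is the finger opening in m, from 0 to 0.0854, set as the call begins (left out, the last holds). The fingers move at their own pace and stop on an object; "grip_force" is the grip in N (left out, the last holds). Time passes only in rows, so rows that repeat a pose let the fingers close. It gives the time, the measured TCP pose, the force, the opening and the grip force at its end, in the units of the state.
- bot.observe(): the state, without advancing time (a new reading comes with each control period).
- bot.grab_frame(name): name is "scene" or "top"; returns a dict with "pixels" (400x640x3 uint8, red, green, blue), "K" (3x3 intrinsics, pixels), "k1" (the pictures are not rectified: a ray, as slopes to the right and down, at radius r is drawn at 1 + k1 r^2 times it, then the intrinsics apply), "pose" (4x4, takes a point from camera to world coordinates). Camera axes: x right, y down, z forward; pixel columns grow to the right and rows downward; lengths in m; the calibration is good to about 2 mm. A picture is of the moment at which its call begins. There is no depth.
- bot.job_done(): hands the job in; it is judged then, once.
Trained networks look in a picture, given as the dict that the camera call returned (one of the last four; its "shot" number tells which), for a name from the list of things; names that differ only in an ending like _2 or _b are one class to them, and where a whole thing is asked for, a point or a joint stands for the part that bears it (a point fixed in the world has none). Each returns a list of dicts, best first, with "conf" (0 to 1); they miss things now and then, are a little off and sometimes report something else, mostly with a low value. They report only what shows in the picture. A call takes as long as a camera call.
- bot.look_for(picture, label): "position" ([column, row] in pixels, amid what is visible of it).
- bot.regions_of(picture, label): "region" (400x640 bool, what is visible of it) and "position" ([column, row] in pixels, amid what is visible of it).
- bot.spot_point(picture, label): "position" ([column, row] in pixels: a listed point, or the origin of a listed thing).
The state is a dict: "clock": time; "qpos": joint angles; "qd": joint speeds; "joint_efforts": joint torques, N m; "position": TCP position; "tool_rot": TCP orientation; "force": force on the tool from outside, world axes, zero at the start; "moment": the same for the moment, N m; "grip_width": finger opening in m; "finger_force": force on a finger pad.
Only numpy, scipy, OpenCV 4.12 (cv2) and the standard library are available. Lean on these libraries where they do the work, as an engineer would, in place of code of your own. Each camera call takes 0.05 s, during which the arm holds its last target. There are 200 camera calls.

## Task

Open the yellow gate of the bead polisher's clear guard: lift the steel latch bar by its red ball knob until it is out of its catch, then swing the gate open towards you by about a quarter turn. Let go so that the bar drops back level and the gate stays standing open; leave the other things on the table where they are.

Things in the scene. Friction and masses are not known exactly. Their poses are not given: they have to be found in the camera images.
- guard: fixed clear guard round a blue bead polisher, 250 mm deep (x) by 240 wide (y); origin: centre of its underside on the table; x points from the gate into the guard (away from the robot, turned 0.5 to 0.9 rad towards +y: the gate faces the robot's right), z up. The gate fills the front, plane x = -110 mm, between posts 225 mm tall. Only low things (under 50 mm) lie on the table before it
- lamp_edge (a point): lower front edge, straight above the knob's place, of a fixed black lamp bar on the posts: 25 mm deep (towards +x), 250 mm wide, z = 225 to 243 mm. It is 20 mm behind the knob's centre line, so an upright gripper at the knob strikes it; a tool leaned 30 to 45 degrees back from the guard, tips pointing down and into the guard, passes. Guard's axes
- catch (a point): top of the lip of the yellow catch on the right-hand front post (guard x = -139, y = -100, z = 142 mm); the end of the latch bar lies behind this lip, which holds the gate shut until the bar is lifted over it. Guard's axes
- gate_hinge (a point): point on the upright hinge axis of the gate, at 130 mm height: guard x = -110, y = +88 mm (left end of the gate seen from the robot); it does not move. Guard's axes
- gate (a joint): gate angle, rad: 0 shut, growing as its right-hand end swings towards the robot (clockwise from above), at most 1.75. Yellow frame with clear pane, 168 mm wide, 14 thick, 35 to 135 mm above the table, about 0.45 kg; slight friction, stays where it is left. With the bar in its catch it moves no more than about 0.05
- latch (a joint): latch bar angle, rad: 0 level (on its stop), growing as the knob end is lifted, at most 0.7; clear of the catch above 0.18. Falls back by its own weight (about 90 g). Steel bar 137 x 12 x 8 mm across the gate's outer face at 130 mm height; its pivot, square to the gate, is 85 mm from the knob towards the hinge
- knob (a point): centre of the red ball knob, 24 mm in diameter, on an 8 mm stem standing out square from the latch bar towards the robot. Moves with bar and gate: shut and level it is at guard x = -172, y = -67, z = 130 mm (62 mm in front of the hinge axis, 155 mm to its right). Axes: the gate's, tilted with the bar
- phone: bystander: black phone lying on the table, 155 x 74 x 9 mm, origin at the centre of its underside
- seed_a: bystander: dark brown seed bead, 24 mm wide, 18 mm tall, origin at its underside
- seed_b: bystander: dark brown seed bead, 26 mm wide, 20 mm tall, origin at its underside
- walnut: bystander: pale nut, 36 mm wide, 30 mm tall, origin at its underside
- spool: bystander: orange spool, 40 mm wide, 40 mm tall, origin at its underside
- bowl: bystander: dark wooden bowl, 110 mm wide, 45 mm tall, origin at its underside
- glue: bystander: white bottle with red cap, 44 mm wide, 100 mm tall, origin at its underside

How it is judged:
By the outcome, as a careful person would: the job done as asked, in the order asked, and still so for the second after the job is handed in, with the robot touching nothing.
It also fails if it takes over 40 s, if anything falls off the work surface, if the arm or the gripper's body presses on something with over 40 N, if the wrist force passes 120 N, or if a joint passes its speed limit or range.

## Working session

There is one attempt and no reset: what is moved stays moved. The work goes in short steps, Python scripts to look and compute and a tool call to move; the robot and the scene stay as the last step left them, time stands still between calls to the robot, and variables do not carry over. Pictures are saved under pics/ and viewed, at most 10 in all, crops included, and the job is handed in when it is done.

Besides the shell and the picture viewer there is one more tool, called by a JSON object that holds its "op" and its "data", one argument or row to a line. carry_out: Moves the arm, as the interface text tells. Its arguments: {"type":"object","properties":{"rows":{"type":"array","items":{"type":"array","items":{"type":"array","items":{"type":"number"}}}},"grip":{"type":"number"},"grip_force":{"type":"number"}},"required":["rows"]}

```bash
mkdir -p pics; ls
cat > h.py <<'E'
import numpy as np, cv2
from scipy.spatial.transform import Rotation as Ro
from scipy.optimize import least_squares
from workcell import bot
def proj(f,P):
    P=np.atleast_2d(P); T=np.linalg.inv(f['pose']); c=P@T[:3,:3].T+T[:3,3]
    s=c[:,:2]/c[:,2:]; s=s*(1+f['k1']*(s**2).sum(1,keepdims=True))
    return s@np.array(f['K'])[:2,:2].T+np.array(f['K'])[:2,2]
def g2w(g,p): # g=[x,y,yaw]
    return Ro.from_euler('z',g[2]).apply(np.atleast_2d(p))+[g[0],g[1],0]
def save(f,n): cv2.imwrite('pics/'+n,f['pixels'][:,:,::-1])
E
python3 - <<'E'
from h import *
import pickle
fs={n:bot.grab_frame(n) for n in('scene','top')}
s=bot.observe(); print({k:np.round(s[k],3) for k in s})
pts=dict(guard=[0,0,0],catch=[-.139,-.1,.142],gate_hinge=[-.11,.088,.13],knob=[-.172,-.067,.13],lamp_edge=[-.152,-.067,.225])
obs=[]
for n,f in fs.items():
    save(f,n+'0.png')
    print(n,np.round(f['pose'],3).tolist())
    for k in list(pts)+['phone','seed_a','walnut','spool','bowl','glue']:
        r=bot.spot_point(f,k); print(n,k,[(np.round(d['position'],1).tolist(),round(d['conf'],2)) for d in r[:2]])
        if r and k in pts and r[0]['conf']>.3: obs.append((n,k,np.array(r[0]['position'])))
res=lambda g:np.concatenate([(proj(fs[n],g2w(g,pts[k]))[0]-p) for n,k,p in obs])
best=min((least_squares(res,[.6,y,a],loss='soft_l1') for y in(-.3,0,.3) for a in(.5,.8)),key=lambda r:r.cost)
print(best.x,best.cost); print([(o[0],o[1],r) for o,r in zip(obs,np.round(res(best.x).reshape(-1,2),1).tolist())])
pickle.dump(fs,open('fs.pkl','wb'))
E
```

```text
pics
{'clock': np.float64(0.1), 'qpos': array([-1.272,  0.522, -0.036,  1.6  ,  0.021,  1.021, -0.113]), 'qd': array([ 0.001, -0.001,  0.001, -0.001, -0.001, -0.001,  0.   ]), 'joint_efforts': array([ 5.0000e-03, -9.2847e+01,  1.9850e+00, -3.7053e+01,  1.8000e-02,
        5.0000e-03,  0.0000e+00]), 'position': array([0.225, 0.583, 0.231]), 'tool_rot': array([-3.141,  0.   ,  2.773]), 'force': array([-0.203,  0.368,  0.822]), 'moment': array([ 0.037,  0.009, -0.047]), 'finger_force': np.float64(0.0), 'grip_width': np.float64(0.085)}
scene [[-0.658, 0.643, -0.391, 1.055], [0.753, 0.557, -0.351, 0.482], [-0.008, -0.526, -0.851, 1.194], [0.0, 0.0, 0.0, 1.0]]
scene guard [([284.7, 282.4], 0.65)]
scene catch [([239.0, 215.3], 0.68)]
scene gate_hinge [([314.4, 220.9], 0.88)]
scene knob [([250.2, 209.5], 0.56)]
scene lamp_edge [([246.9, 196.6], 0.97)]
scene phone [([261.5, 139.8], 0.8)]
scene seed_a [([331.0, 188.5], 0.51), ([295.4, 174.4], 0.41)]
scene walnut [([361.2, 218.6], 0.43)]
scene spool [([403.7, 310.5], 0.68)]
scene bowl [([207.3, 170.0], 0.74)]
scene glue [([469.1, 274.7], 0.72)]
[... 277 characters left out ...]
.4], 0.51)]
top lamp_edge [([360.3, 157.1], 0.91), ([304.0, 242.9], 0.31)]
top phone [([426.3, 249.4], 0.85)]
top seed_a [([377.0, 238.4], 0.59), ([348.5, 248.8], 0.4)]
top walnut [([301.8, 243.7], 0.6)]
top spool [([231.4, 196.0], 0.62)]
top bowl [([439.0, 191.8], 0.95)]
top glue [([206.5, 250.6], 0.57)]
[0.74829106 0.08996491 0.84091692] 85.50965465272783
[('scene', 'guard', [0.7, 2.0]), ('scene', 'catch', [-1.3, 1.1]), ('scene', 'gate_hinge', [-1.6, -0.4]), ('scene', 'knob', [0.5, -3.0]), ('scene', 'lamp_edge', [-0.8, -3.7]), ('top', 'guard', [-1.4, -1.6]), ('top', 'catch', [-0.0, 0.3]), ('top', 'gate_hinge', [-47.1, 24.0]), ('top', 'knob', [-1.6, 2.4]), ('top', 'lamp_edge', [3.6, -1.2])]
```

Run:
```python
from h import *
import pickle
fs=pickle.load(open('fs.pkl','rb'))
a=fs['scene']['pixels'][100:340,170:490]; cv2.imwrite('pics/s1.png',cv2.resize(a,(800,600),interpolation=cv2.INTER_CUBIC)[:,:,::-1])
b=fs['top']['pixels'][100:300,170:470]; cv2.imwrite('pics/t1.png',cv2.resize(b,(780,520),interpolation=cv2.INTER_CUBIC)[:,:,::-1])
```

```text
(no output)
```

View pics/s1.png

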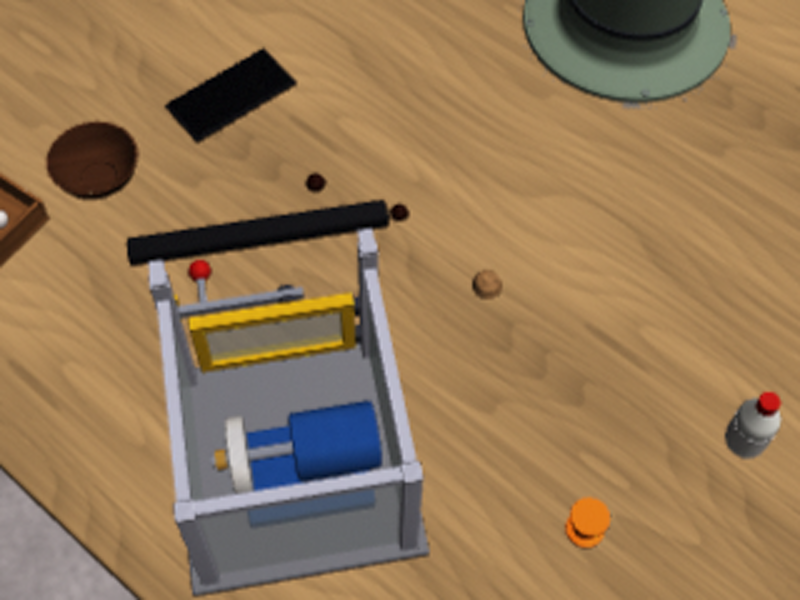

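View pics/t1.png

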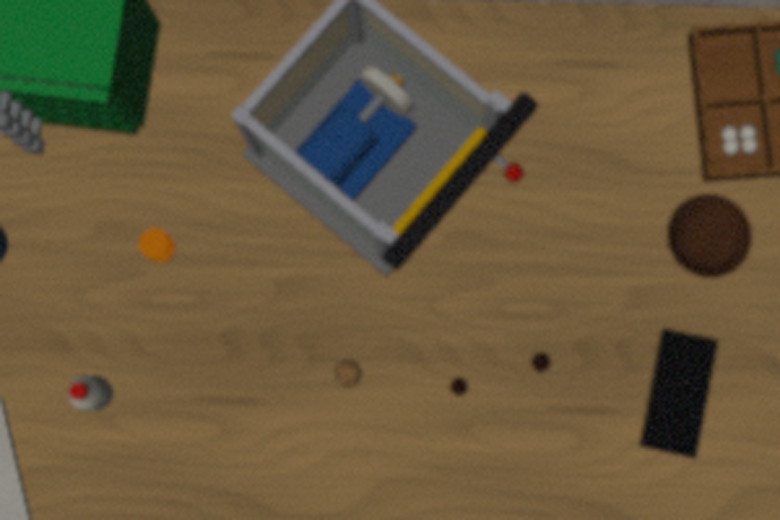

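{"op": "carry_out", "data": {
  "rows": [
    [[0,0,-0.04,0],[-0.02,0.01,-0.08,0],[-0.05,0.02,-0.12,0],[-0.08,0.04,-0.15,0],[-0.11,0.06,-0.18,0],[-0.14,0.08,-0.2,0],[-0.17,0.1,-0.2,0],[-0.2,0.12,-0.2,0],[-0.22,0.15,-0.2,0],[-0.22,0.15,-0.2,0]]
  ],
  "grip": 0.05
}}

```text
clock: 2.03
position: [0.4875, 0.6432, 0.4304]
tool_rot: [-3.141, 0.001, 2.771]
force: [-1.0, 0.7, 0.5]
grip_width: 0.0497
finger_force: 0.0
```

```bash
python3 - <<'E'
from h import *
import pickle
fs=pickle.load(open('fs.pkl','rb'))
pts=dict(guard=[0,0,0],catch=[-.139,-.1,.142],gate_hinge=[-.11,.088,.13],knob=[-.172,-.067,.13],lamp_edge=[-.152,-.067,.225])
S='scene';T='top'
obs=[(S,'guard',(284.7,282.4)),(S,'catch',(239,215.3)),(S,'gate_hinge',(314.4,220.9)),(S,'knob',(250.2,208.7)),(S,'lamp_edge',(246.9,196.6)),(T,'guard',(314.7,156.2)),(T,'catch',(366.1,151.2)),(T,'knob',(367.5,166)),(T,'lamp_edge',(360.3,157.1))]
res=lambda g:np.concatenate([(proj(fs[n],g2w(g,pts[k]))[0]-p) for n,k,p in obs])
b=least_squares(res,[.7,0,.8],loss='soft_l1'); print(b.x, g2w(b.x,[[-.172,-.067,.13],[-.11,.088,.13]]))
print(np.round(res(b.x).reshape(-1,2),1).tolist())
res2=lambda p:np.concatenate([(proj(fs[n],p)[0]-q) for n,k,q in obs if k=='knob'])
b=least_squares(res2,[.7,0,.13]); print('knob tri',b.x,res2(b.x))
E
grep -n "" /dev/null; python3 -c "
from workcell import bot;print([a for a in dir(bot) if a[0]!='_'])"
```

```text
[0.74744023 0.09063233 0.84084655] [[ 0.68267402 -0.08222118  0.13      ]
 [ 0.60851039  0.0673407   0.13      ]]
[[1.1, 1.9], [-0.9, 1.1], [-1.2, -0.5], [0.9, -2.3], [-0.3, -3.8], [-1.6, -1.4], [-0.2, 0.5], [-1.3, 1.1], [3.3, -0.9]]
knob tri [ 0.68670248 -0.08528758  0.12053079] [-0.5841475  -0.06805473 -0.55565254  0.45273667]
['IKError', 'grab_frame', 'job_done', 'look_for', 'observe', 'regions_of', 'spot_point']
```

{"op": "carry_out", "data": {
  "rows": [
    [[-0.014,0.037,0,0],[-0.028,0.075,0,0],[-0.042,0.112,0,0],[-0.056,0.15,0,0],[-0.07,0.187,0,0],[-0.085,0.225,0,0]]
  ]
}}

```text
clock: 2.53
position: [0.5217, 0.6805, 0.4079]
tool_rot: [3.126, 0.009, 2.779]
force: [-0.1, 0.1, 0.0]
grip_width: 0.0499
finger_force: 0.0
```

{"op": "carry_out", "data": {
  "rows": [
    [[0,0,0,0],[-0.014,0.037,-0.01,0],[-0.028,0.075,-0.02,0],[-0.042,0.112,-0.03,0],[-0.056,0.15,-0.04,0],[-0.07,0.187,-0.05,0]]
  ]
}}

```text
clock: 3.03
position: [0.5369, 0.6893, 0.3954]
tool_rot: [3.096, 0.018, 2.779]
force: [-0.0, 0.1, 0.1]
grip_width: 0.0498
finger_force: 0.0
```

Run:
```python
from h import *
s=bot.observe(); print({k:np.round(s[k],3).tolist() for k in ('clock','qpos','qd','position','tool_rot')})
print(Ro.from_euler('xyz',s['tool_rot']).as_matrix().round(3))
```

```text
{'clock': 3.033, 'qpos': [-0.896, 1.055, -0.931, 0.169, 0.876, 1.932, 0.17], 'qd': [0.068, 0.07, -0.569, 0.003, 0.535, -0.002, 0.006], 'position': [0.537, 0.689, 0.395], 'tool_rot': [3.096, 0.018, 2.779]}
[[-0.935  0.353  0.033]
 [ 0.354  0.934  0.036]
 [-0.018  0.046 -0.999]]
```

{"op": "carry_out", "data": {
  "rows": [
    [[0.013,-0.037,0,0],[0.026,-0.075,0,0],[0.026,-0.075,0,0]]
  ]
}}

```text
clock: 3.28
position: [0.5093, 0.6541, 0.3933]
tool_rot: [3.096, 0.017, 2.779]
force: [1.8, 1.4, 0.7]
grip_width: 0.05
finger_force: 0.0
```

Run:
```python
from h import *
s=bot.observe(); print({k:np.round(s[k],3).tolist() for k in ('clock','qpos','qd','position','tool_rot')})
print(Ro.from_euler('xyz',s['tool_rot']).as_matrix().round(3))
```

```text
{'clock': 3.283, 'qpos': [-0.714, 0.93, -1.017, 0.593, 0.802, 1.789, -0.016], 'qd': [0.74, -0.533, -0.325, 1.686, -0.316, -0.573, -0.705], 'position': [0.509, 0.654, 0.393], 'tool_rot': [3.096, 0.017, 2.779]}
[[-0.935  0.354  0.032]
 [ 0.355  0.934  0.037]
 [-0.017  0.045 -0.999]]
```

{"op": "carry_out", "data": {
  "rows": [
    [[-0.37,0.95,-0.45,0],[-0.37,0.95,-0.45,0],[-0.37,0.95,-0.45,0],[-0.37,0.95,-0.45,0],[-0.37,0.95,-0.45,0],[-0.37,0.95,-0.45,0]]
  ]
}}

```text
clock: 3.78
position: [0.5495, 0.681, 0.416]
tool_rot: [3.063, 0.027, 2.779]
force: [0.7, -0.3, 0.6]
grip_width: 0.0499
finger_force: 0.0
```

```bash
cat > st.py <<'E'
from h import *
s=bot.observe(); print({k:np.round(s[k],3).tolist() for k in ('clock','qpos','qd','position','tool_rot','force')})
M=Ro.from_euler('xyz',s['tool_rot']).as_matrix();print(M.round(3).tolist(),'lean',np.degrees(np.arccos(-M[2,2])),'az',np.arctan2(M[1,2],M[0,2]))
E
python3 st.py
```

```text
{'clock': 3.783, 'qpos': [-0.868, 1.037, -1.047, 0.168, 0.984, 1.933, 0.185], 'qd': [0.033, -0.028, 0.102, -0.016, -0.099, 0.001, 0.022], 'position': [0.55, 0.681, 0.416], 'tool_rot': [3.063, 0.027, 2.779], 'force': [0.738, -0.292, 0.568]}
[[-0.934, 0.352, 0.053], [0.355, 0.933, 0.064], [-0.027, 0.079, -0.997]] lean 4.767927411476546 az 0.8797072882963411
```

{"op": "carry_out", "data": {
  "rows": [
    [[-0.27,0.7,-0.64,0],[-0.27,0.7,-0.64,0],[-0.27,0.7,-0.64,0],[-0.27,0.7,-0.64,0],[-0.27,0.7,-0.64,0],[-0.27,0.7,-0.64,0],[-0.27,0.7,-0.64,0],[-0.27,0.7,-0.64,0]]
  ]
}}

```text
clock: 4.45
position: [0.5378, 0.6499, 0.4948]
tool_rot: [3.033, 0.037, 2.776]
force: [0.6, 0.4, -0.3]
grip_width: 0.0503
finger_force: 0.0
```

```bash
python3 st.py
```

```text
{'clock': 4.45, 'qpos': [-0.927, 0.933, -0.279, 0.168, 0.264, 1.933, 0.233], 'qd': [-0.149, -0.078, 1.632, -0.0, -1.499, 0.0, 0.136], 'position': [0.538, 0.65, 0.495], 'tool_rot': [3.033, 0.037, 2.776], 'force': [0.598, 0.359, -0.338]}
[[-0.933, 0.352, 0.073], [0.357, 0.93, 0.088], [-0.037, 0.108, -0.993]] lean 6.582286890744951 az 0.8748265942136091
```

{"op": "carry_out", "data": {
  "rows": [
    [[-0.27,0.7,-0.64,0],[-0.27,0.7,-0.64,0],[-0.27,0.7,-0.64,0],[-0.27,0.7,-0.64,0],[-0.27,0.7,-0.64,0],[-0.27,0.7,-0.64,0],[-0.27,0.7,-0.64,0],[-0.27,0.7,-0.64,0]]
  ]
}}

```text
clock: 5.12
position: [0.5349, 0.6331, 0.5322]
tool_rot: [3.01, 0.045, 2.774]
force: [0.6, -0.2, -0.5]
grip_width: 0.05
finger_force: 0.0
```

```bash
python3 st.py
```

```text
{'clock': 5.117, 'qpos': [-0.984, 0.924, 0.542, 0.168, -0.487, 1.933, 0.321], 'qd': [-0.087, 0.073, 1.663, -0.001, -1.532, 0.0, 0.191], 'position': [0.535, 0.633, 0.532], 'tool_rot': [3.01, 0.045, 2.774], 'force': [0.595, -0.166, -0.524]}
[[-0.932, 0.351, 0.088], [0.359, 0.927, 0.106], [-0.045, 0.131, -0.99]] lean 7.947877156736562 az 0.8763629078762001
```

```bash
cat > kin.py <<'E'
import numpy as np, itertools
from scipy.spatial.transform import Rotation as Ro
from scipy.optimize import least_squares
D=[([-1.272,.522,-.036,1.6,.021,1.021,-.113],[.225,.583,.231],[-3.141,0,2.773]),
([-.896,1.055,-.931,.169,.876,1.932,.17],[.537,.689,.395],[3.096,.018,2.779]),
([-.714,.93,-1.017,.593,.802,1.789,-.016],[.509,.654,.393],[3.096,.017,2.779]),
([-.868,1.037,-1.047,.168,.984,1.933,.185],[.550,.681,.416],[3.063,.027,2.779]),
([-.927,.933,-.279,.168,.264,1.933,.233],[.538,.650,.495],[3.033,.037,2.776]),
([-.984,.924,.542,.168,-.487,1.933,.321],[.535,.633,.532],[3.01,.045,2.774])]
def fk(q,p,s):
    h,L1,L2,L3,a,b,o1,o7=p
    R=Ro.from_euler('z',s[0]*q[0]+o1)*Ro.from_euler('y',q[1]); x=np.array([0,0,h])+R.apply([0,0,L1])
    R=R*Ro.from_euler('z',s[1]*q[2]); x=x+R.apply([a,0,0]); R=R*Ro.from_euler('y',q[3]); x=x+R.apply([b,0,0])
    R=R*Ro.from_euler('z',s[2]*q[4]); x=x+R.apply([0,0,L2]); R=R*Ro.from_euler('y',q[5])*Ro.from_euler('z',s[3]*q[6]+o7)
    return x+R.apply([0,0,L3]),R
def res(p,s): 
    o=[]
    for q,x,e in D:
        X,R=fk(q,p,s); o+=list((X-x)*3)+list((R.inv()*Ro.from_euler('xyz',e)).as_rotvec())
    return np.array(o)
if __name__=='__main__':
    best=None
    for s in itertools.product((-1,1),repeat=4):
        for o7 in (0,1.57,3.1,-1.57):
            r=least_squares(res,[.35,.4,.4,.3,0,0,0,o7],args=(s,))
            if best is None or r.cost<best[0].cost: best=(r,s)
    print(best[1],best[0].x.round(4).tolist(),best[0].cost); print(res(best[0].x,best[1]).reshape(-1,6).round(3))
E
python3 kin.py
```

```text
(-1, -1, -1, -1) [0.0505, 0.565, 0.4199, 0.0811, -0.007, 0.0189, -0.0657, 1.5051] 0.009452692314087997
[[-0.05   0.013 -0.013 -0.    -0.    -0.001]
 [ 0.018  0.008  0.039 -0.     0.003  0.001]
 [ 0.019 -0.009  0.04  -0.001  0.003 -0.   ]
 [ 0.006 -0.024  0.045 -0.002  0.005 -0.   ]
 [-0.023  0.005 -0.022 -0.003  0.007 -0.   ]
 [ 0.014  0.005 -0.089 -0.004  0.008  0.   ]]
```

```bash
cat > kin2.py <<'E'
from kin import *
O1,O7=-.0,1.57
def rots(q):
    R=[Ro.from_euler('z',-q[0]+O1)]
    for ax,v in (('y',q[1]),('z',-q[2]),('y',q[3]),('z',-q[4]),('y',q[5]),('z',-q[6]+O7)): R.append(R[-1]*Ro.from_euler(ax,v))
    return R
# free offsets: (link, axis)
F=[('w',2),(0,0),(1,2),(1,1),(2,0),(3,0),(3,1),(4,2),(4,1),(5,0),(6,2)]
PR=np.array([.3,0,.4,0,0,0,0,.4,0,0,.3])
def A(q):
    R=rots(q); return np.stack([np.eye(3)[a] if l=='w' else R[l].as_matrix()[:,a] for l,a in F],1)
def fit(lam=.02):
    M=np.vstack([A(q) for q,_,_ in D]+[lam*np.eye(len(F))]); y=np.concatenate([np.array(x) for _,x,_ in D]+[lam*PR])
    return np.linalg.lstsq(M,y,rcond=None)[0]
for i in range(1):
    f=lambda o:np.concatenate([((globals().update(O1=o[0],O7=o[1]) or rots(q)[-1]).inv()*Ro.from_euler('xyz',e)).as_rotvec() for q,x,e in D])
    r=least_squares(f,[0,1.57]); O1,O7=r.x
P=fit(.01)
def FK(q): return A(q)@P, rots(q)[-1]
if __name__=='__main__':
    print(O1,O7,np.abs(r.fun).max(),P.round(3)); print([(FK(q)[0]-x).round(3).tolist() for q,x,_ in D])
E
python3 kin2.py
```

```text
-0.0007927095638770816 1.5697893839558728 0.0010797017553005306 [ 0.324 -0.002  0.529 -0.021 -0.    -0.001 -0.037  0.42   0.    -0.003
  0.332]
[[0.0, -0.0, -0.0], [0.0, 0.0, 0.001], [-0.0, 0.0, 0.0], [-0.0, -0.0, -0.0], [0.0, -0.0, -0.001], [-0.0, 0.0, 0.0]]
```

```bash
cat > sim.py <<'E'
from kin2 import *
import sys
LO=np.array([-2.91,-.3,-1.5,.17,-1.26,.16,-2.52]);HI=np.array([2.91,2.13,1.42,2.43,4.41,1.93,2.52]);V=.7*np.array([1.89,1.89,2.39,2.39,3.01,3.01,3.01])/12
def sim(q,d,tw,n,w,clip=True,full=False):
    q=np.clip(np.array(q),LO+1e-6,HI-1e-6); x0,R0=FK(q); x,R=x0,R0
    for k in range(n):
        T=x0+R0.apply(d); s=T-x; l=np.linalg.norm(s)
        if l>.0417: T=x+s*.0417/l
        RT=R0*Ro.from_euler('z',tw,degrees=True); e=(R.inv()*RT).as_rotvec(); m=np.linalg.norm(e)
        if m>.125: RT=R*Ro.from_rotvec(e*.125/m)
        f=lambda p:np.concatenate([FK(p)[0]-T,w*(FK(p)[1].inv()*RT).as_rotvec(),1e-3*(p-q)])
        p=least_squares(f,np.clip(q,LO+1e-6,HI-1e-6),bounds=(LO,HI),max_nfev=30).x
        g=np.abs(p-q)/V; q=q+(p-q)/max(1,g.max()); x,R=FK(q)
    return q,x,R
def lean(R): z=R.as_matrix()[:,2]; return np.arctan2(np.hypot(z[0],z[1]),-z[2]),np.arctan2(z[1],z[0])
if __name__=='__main__':
    for w in(.3,.6,1.,2.):
        q,x,R=sim(D[4][0],[-.27,.7,-.64],0,8,w); print(w,q.round(3),x.round(3),lean(R))
        q,x,R=sim(D[2][0],[-.37,.95,-.45],0,6,w); print('  4:',q.round(3),x.round(3),lean(R))
E
time python3 sim.py
```

```text
0.3 [-0.978  0.98   0.836  0.17  -0.775  1.883  0.358] [0.559 0.646 0.506] (np.float64(0.16000079793408428), np.float64(0.9006777242043558))
  4: [-0.881  1.027 -0.212  0.308  0.152  1.84   0.183] [0.56  0.646 0.361] (np.float64(0.04366388267490792), np.float64(-3.0823015601984225))
0.6 [-0.977  0.986  0.836  0.17  -0.775  1.919  0.359] [0.553 0.637 0.499] (np.float64(0.11809742908935893), np.float64(0.9111905532467887))
  4: [-0.878  1.026 -0.211  0.315  0.148  1.843  0.18 ] [0.56  0.643 0.359] (np.float64(0.05106648908303084), np.float64(-2.985010301641111))
1.0 [-0.977  0.987  0.836  0.17  -0.774  1.929  0.36 ] [0.551 0.634 0.498] (np.float64(0.10706830388353011), np.float64(0.9115546248017666))
  4: [-0.884  1.029 -0.201  0.3    0.144  1.843  0.187] [0.56  0.647 0.362] (np.float64(0.04149003240793591), np.float64(-3.083183459890642))
2.0 [-0.983  0.978  0.836  0.17  -0.769  1.93   0.363] [0.547 0.635 0.505] (np.float64(0.11476254010568783), np.float64(0.8797649617959948))
  4: [-0.897  1.033 -0.181  0.275  0.135  1.845  0.199] [0.561 0.653 0.369] (np.float64(0.025520086717374893), np.float64(2.793792804113666))
real	0m15.078s
user	0m15.477s
sys	0m0.208s
```

```bash
cat > sim2.py <<'E'
from sim import LO,HI,V,FK,D,Ro,np,lean
def jac(q):
    x,R=FK(q);J=np.zeros((6,7))
    for i in range(7):
        p=q.copy();p[i]+=1e-5;y,S=FK(p);J[:3,i]=(y-x)/1e-5;J[3:,i]=(S*R.inv()).as_rotvec()/1e-5
    return J,x,R
def sim(q,d,tw,n,lam,it,clip):
    q=np.clip(np.array(q),LO,HI);x0,R0=FK(q);x,R=x0,R0
    for k in range(n):
        T=x0+R0.apply(d);s=T-x;l=np.linalg.norm(s)
        if clip and l>.0417:T=x+s*.0417/l
        RT=R0*Ro.from_euler('z',tw,degrees=True);e=(RT*R.inv()).as_rotvec();m=np.linalg.norm(e)
        if m>.125:RT=Ro.from_rotvec(e*.125/m)*R
        p=q.copy()
        for _ in range(it):
            J,y,S=jac(p);e=np.r_[T-y,(RT*S.inv()).as_rotvec()]
            p=np.clip(p+J.T@np.linalg.solve(J@J.T+lam**2*np.eye(6),e),LO,HI)
        g=np.abs(p-q)/V;q=q+(p-q)/max(1,g.max());x,R=FK(q)
    return q,x,R
if __name__=='__main__':
    print('obs',D[5][0],D[5][1],lean(FK(np.array(D[5][0]))[1]));print('obs4',D[3],lean(FK(np.array(D[3][0]))[1]))
    for lam in(.02,.05,.1,.3):
      for it in(1,5,20):
        q,x,R=sim(D[4][0],[-.27,.7,-.64],0,8,lam,it,1);print(lam,it,q.round(2),x.round(3),np.round(lean(R),3))
        q,x,R=sim(D[2][0],[-.37,.95,-.45],0,6,lam,it,1);print('   4:',q.round(2),x.round(3),np.round(lean(R),3))
E
time python3 sim2.py
```

```text
obs [-0.984, 0.924, 0.542, 0.168, -0.487, 1.933, 0.321] [0.535, 0.633, 0.532] (np.float64(0.13826937744888626), np.float64(0.8753267746986355))
obs4 ([-0.868, 1.037, -1.047, 0.168, 0.984, 1.933, 0.185], [0.55, 0.681, 0.416], [3.063, 0.027, 2.779]) (np.float64(0.08274060398538143), np.float64(0.8824065296669757))
0.02 1 [-1.    1.19 -0.23  0.19  0.25  1.85  0.23] [0.519 0.715 0.269] [ 0.079 -1.69 ]
   4: [-1.28  1.35 -0.77  0.17  0.98  1.93  0.52] [0.325 0.801 0.142] [ 0.346 -1.057]
0.02 5 [-0.97  1.17 -0.11  0.2   0.13  1.83  0.24] [0.545 0.695 0.279] [ 0.062 -1.861]
   4: [-1.2   1.37 -0.62  0.17  0.75  1.93  0.44] [0.369 0.768 0.122] [ 0.327 -1.412]
0.02 20 [-0.79  1.11  0.67  0.17 -0.74  1.93  0.16] [0.639 0.567 0.384] [0.118 2.58 ]
   4: [-1.05  1.25 -0.41  0.17  0.44  1.92  0.23] [0.471 0.723 0.22 ] [ 0.189 -1.806]
0.05 1 [-0.98  1.09 -0.24  0.17  0.25  1.88  0.22] [0.531 0.699 0.358] [ 0.024 -0.245]
   4: [-1.13  1.23 -0.85  0.17  0.93  1.93  0.29] [0.404 0.778 0.241] [ 0.179 -1.174]
0.05 5 [-0.95  1.05 -0.13  0.21  0.13  1.79  0.23] [0.558 0.701 0.382] [0.097 0.85 ]
   4: [-1.
[... 606 characters left out ...]
.01  0.05  0.17 -0.04  1.9   0.27] [0.552 0.658 0.435] [0.057 0.818]
   4: [-0.98  1.12 -0.69  0.17  0.67  1.9   0.17] [0.501 0.726 0.331] [ 0.029 -0.899]
0.3 1 [-0.93  0.91 -0.27  0.17  0.26  1.93  0.24] [0.535 0.646 0.517] [0.142 0.878]
   4: [-0.78  0.97 -0.98  0.4   0.84  1.86  0.08] [0.533 0.666 0.407] [0.061 0.88 ]
0.3 5 [-0.93  0.9  -0.24  0.17  0.23  1.93  0.24] [0.535 0.645 0.519] [0.143 0.879]
   4: [-0.89  1.05 -0.92  0.17  0.87  1.93  0.19] [0.541 0.686 0.403] [0.061 0.776]
0.3 20 [-0.94  0.9  -0.14  0.17  0.14  1.93  0.25] [0.535 0.643 0.52 ] [0.139 0.878]
   4: [-0.9   1.05 -0.88  0.17  0.83  1.93  0.18] [0.535 0.689 0.397] [0.05  0.725]
real	0m7.118s
user	0m7.620s
sys	0m0.136s
```

```bash
cat > s3.py <<'E'
from sim2 import *
q0=np.array(D[5][0])
for lam,it in((.3,5),(.1,5)):
  for el in (0,30,60,80,100,120,150,180,-30,-60,-90,-120,-150):
    a=np.radians(el);w=np.array([.667*np.cos(a),.745*np.cos(a),np.sin(a)]);x0,R0=FK(q0)
    for tw in (0,):
        q,x,R=sim(q0,R0.inv().apply(w),tw,12,lam,it,1);z=R.as_matrix()[:,2];print(lam,el,q.round(2),x.round(2),np.round(lean(R),3),'along',round(z[0]*.667+z[1]*.745,3))
E
python3 s3.py
```

```text
0.3 0 [-0.94  1.15  0.53  0.17 -0.51  1.7   0.35] [0.62 0.69 0.34] [0.139 0.883] along 0.138
0.3 30 [-0.95  0.98  0.55  0.17 -0.5   1.88  0.34] [0.57 0.64 0.49] [0.138 0.892] along 0.138
0.3 60 [-0.99  0.84  0.55  0.19 -0.48  1.93  0.33] [0.52 0.61 0.59] [0.207 0.876] along 0.205
0.3 80 [-1.03  0.73  0.55  0.27 -0.44  1.93  0.35] [0.5  0.59 0.64] [0.236 0.87 ] along 0.234
0.3 100 [-1.07  0.62  0.55  0.37 -0.39  1.93  0.36] [0.47 0.55 0.69] [0.257 0.864] along 0.254
0.3 120 [-1.14  0.5   0.55  0.49 -0.32  1.93  0.37] [0.43 0.51 0.72] [0.26  0.859] along 0.257
0.3 150 [-1.37  0.24  0.61  0.8  -0.17  1.93  0.34] [0.35 0.42 0.74] [0.204 0.875] along 0.203
0.3 180 [-1.54  0.08  0.61  1.25 -0.04  1.69  0.26] [0.32 0.38 0.63] [0.137 0.887] along 0.136
0.3 -30 [-0.94  1.32  0.52  0.17 -0.51  1.53  0.34] [0.65 0.73 0.19] [0.139 0.875] along 0.139
0.3 -60 [-0.95  1.44  0.5   0.17 -0.5   1.41  0.33] [0.65 0.75 0.07] [0.139 0.873] along 0.139
0.3 -90 [-1.07  1.2   0.49  0.68 -0.49  1.19  0.45] [0.61 0.72 0.1 ] [0.137 0.878] along 0.136
0.3 -120 [-1.27  0.71  0.53  1.41 -0.41  0.98  0.55] [0.48 0
[... 663 characters left out ...]
7 0.65] [0.287 0.895] along 0.283
0.1 150 [-1.53  0.13  0.65  0.82 -0.09  1.93  0.26] [0.31 0.39 0.79] [0.289 0.911] along 0.285
0.1 180 [-1.67 -0.11  0.54  1.62  0.09  1.48  0.08] [0.27 0.34 0.54] [0.139 0.878] along 0.139
0.1 -30 [-0.86  1.44  0.54  0.17 -0.55  1.46  0.4 ] [0.7  0.68 0.07] [0.09  0.884] along 0.089
0.1 -60 [-0.92  1.5   0.51  0.17 -0.51  1.39  0.35] [0.67 0.72 0.02] [0.105 0.85 ] along 0.105
0.1 -90 [-1.16  1.01  0.46  1.2  -0.49  0.9   0.56] [0.54 0.64 0.08] [0.139 0.878] along 0.139
0.1 -120 [-1.34  0.58  0.53  1.71 -0.38  0.81  0.56] [0.41 0.5  0.21] [0.139 0.878] along 0.139
0.1 -150 [-1.54  0.2   0.63  1.8  -0.13  1.04  0.33] [0.33 0.41 0.36] [0.139 0.878] along 0.139
```

{"op": "carry_out", "data": {
  "rows": [
    [[0.08,-0.19,-0.98,0],[0.08,-0.19,-0.98,0],[0.08,-0.19,-0.98,0],[0.08,-0.19,-0.98,0],[0.08,-0.19,-0.98,0],[0.08,-0.19,-0.98,0],[0.08,-0.19,-0.98,0],[0.08,-0.19,-0.98,0],[0.08,-0.19,-0.98,0],[0.08,-0.19,-0.98,0]]
  ]
}}

```text
clock: 5.95
position: [0.2977, 0.6718, 0.7696]
tool_rot: [2.708, 0.191, 2.847]
force: [-0.4, 1.1, -0.8]
grip_width: 0.0501
finger_force: 0.0
```

```bash
python3 st.py
```

```text
{'clock': 5.95, 'qpos': [-1.327, 0.6, 0.062, 0.168, 0.15, 1.933, 0.12], 'qd': [-0.712, -0.368, 0.413, 0.0, 0.024, -0.001, -0.251], 'position': [0.298, 0.672, 0.77], 'tool_rot': [2.708, 0.191, 2.847], 'force': [-0.441, 1.141, -0.84]}
[[-0.94, 0.187, 0.286], [0.285, 0.892, 0.352], [-0.19, 0.413, -0.891]] lean 27.003190472985633 az 0.8880476155713213
```

{"op": "carry_out", "data": {
  "rows": [
    [[-0.09,0.24,-0.96,0],[-0.09,0.24,-0.96,0],[-0.09,0.24,-0.96,0],[-0.09,0.24,-0.96,0]]
  ]
}}

```text
clock: 6.28
position: [0.2921, 0.6519, 0.7939]
tool_rot: [2.688, 0.195, 2.844]
force: [0.2, 0.7, 0.2]
grip_width: 0.0501
finger_force: 0.0
```

```bash
python3 st.py
```

```text
{'clock': 6.283, 'qpos': [-1.384, 0.595, 0.625, 0.169, -0.339, 1.933, 0.18], 'qd': [-0.185, -0.089, 1.667, -0.008, -1.424, 0.001, 0.184], 'position': [0.292, 0.652, 0.794], 'tool_rot': [2.688, 0.195, 2.844], 'force': [0.201, 0.744, 0.196]}
[[-0.938, 0.182, 0.295], [0.287, 0.884, 0.368], [-0.194, 0.43, -0.882]] lean 28.158384159750323 az 0.8954761597639457
```

{"op": "carry_out", "data": {
  "rows": [
    [[0.06,0,-1,0],[0.06,0,-1,0],[0.06,0,-1,0],[0.06,0,-1,0],[0.06,0,-1,0],[0.06,0,-1,0]]
  ]
}}

```text
clock: 6.78
position: [0.21, 0.6163, 0.8847]
tool_rot: [2.538, 0.227, 2.841]
force: [-0.1, 0.9, -0.3]
grip_width: 0.0502
finger_force: 0.0
```

```bash
python3 st.py
```

```text
{'clock': 6.783, 'qpos': [-1.576, 0.523, 1.312, 0.169, -0.854, 1.933, 0.197], 'qd': [-0.715, -0.208, 1.667, -0.023, -1.112, 0.003, -0.111], 'position': [0.21, 0.616, 0.885], 'tool_rot': [2.538, 0.227, 2.841], 'force': [-0.099, 0.932, -0.346]}
[[-0.931, 0.121, 0.345], [0.288, 0.824, 0.488], [-0.225, 0.553, -0.802]] lean 36.68473513016868 az 0.9552367938792604
```

```bash
cat > plan.py <<'E'
from sim2 import *
def ik(q,T,R,it=60):
    q=q.copy()
    for _ in range(it):
        J,x,S=jac(q);e=np.r_[T-x,(R*S.inv()).as_rotvec()];q=np.clip(q+J.T@np.linalg.solve(J@J.T+.02**2*np.eye(6),e),LO,HI)
    J,x,S=jac(q);return q,np.linalg.norm(T-x),np.linalg.norm((R*S.inv()).as_rotvec())
def knob(th,lat=0.,g=(.7474,.0906,.841),h=(-.11,.088)):
    p=np.array([-.062+.0,-.07-.085*np.cos(lat),.085*np.sin(lat)]) # pivot 70 from hinge
    v=Ro.from_euler('z',-th).apply(p)+[h[0],h[1],.13]
    return Ro.from_euler('z',g[2]).apply(v)+[g[0],g[1],0]
if __name__=='__main__':
    q=np.array([-1.576,.523,1.312,.169,-.854,1.933,.197]);x,R=FK(q);print(x,lean(R))
    R1=R*Ro.from_euler('z',-68,degrees=True);print('R1',R1.as_matrix().round(3).tolist())
    z=R1.as_matrix()[:,2]
    for t in np.linspace(0,1,8):
        T=x+t*(knob(0)-.13*z-x);r=ik(q,T,R*Ro.from_euler('z',-68*t,degrees=True));q=r[0];print(T.round(2),q.round(2),np.round(r[1:],4))
    print('grasp');
    for th in np.arange(0,1.6,.15):
        lat=.3 if th<.3 else 0.3
        for tw in ((0,) if th==0 else (np.degrees(th)*.8,)):
            r=ik(q,knob(th,lat)+.019*z,R1*Ro.from_euler('z',tw,degrees=True));q=r[0];print(round(th,2),tw,knob(th,lat).round(3),q.round(2),np.round(r[1:],4))
E
python3 plan.py
```

```text
[0.21125702 0.6177602  0.88560736] (np.float64(0.6396331876525647), np.float64(0.9540283897576382))
R1 [[-0.461, -0.817, 0.345], [-0.656, 0.576, 0.487], [-0.597, -0.002, -0.802]]
[0.21 0.62 0.89] [-1.58  0.52  1.31  0.17 -0.85  1.93  0.2 ] [0.0008 0.0024]
[0.27 0.51 0.79] [-2.76 -0.17  1.19  1.08  0.49  1.54  0.11] [0. 0.]
[0.33 0.4  0.7 ] [-1.88 -0.28  0.57  1.47  0.35  1.29  0.42] [0. 0.]
[0.39 0.29 0.61] [-1.33 -0.3   0.46  1.74  0.08  1.05  0.99] [0.0086 0.0183]
[0.45 0.18 0.51] [-1.18 -0.3   0.7   1.91 -0.13  0.9   1.63] [0.0012 0.003 ]
[0.52 0.07 0.42] [-1.49 -0.3   1.34  1.98 -0.25  0.81  2.22] [0. 0.]
[ 0.58 -0.04  0.33] [-1.14 -0.3   1.19  2.24 -0.3   0.7   2.52] [0.1584 0.1344]
[ 0.64 -0.15  0.23] [ 1.19  0.91 -1.28  1.67  0.38  0.82  2.52] [0. 0.]
grasp
0.0 0 [ 0.68  -0.08   0.155] [ 0.97  0.99 -1.13  1.7   0.48  0.61  2.41] [0. 0.]
0.15 6.875493541569878 [ 0.657 -0.089  0.155] [ 1.01  0.97 -1.12  1.75  0.44  0.59  2.34] [0. 0.]
0.3 13.750987083139757 [ 0.633 -0.094  0.155] [ 1.04  0.94 -1.1   1.8   0.39  0.56  2.26] [0. 0.]
0.45 20.626480624709636 [ 0.609 -0.096  0.155] [ 1.07  0.91 -1.09  1.86  0.35  0.53  2.18] [0. 0.]
0.6 27.501974166279513 [ 0.584 -0.094  0.155] [ 1.1   0.87 -1.08  1.92  0.3   0.5   2.11] [0. 0.]
0.75 34.3774677078494 [ 0.56  -0.089  0.155] [ 1.12  0.84 -1.08  1.98  0.25  0.46  2.03] [0. 0.]
0.9 41.25296124941927 [ 0.538 -0.08   0.155] [ 1.13  0.81 -1.07  2.04  0.19  0.42  1.95] [0. 0.]
1.05 48.12845479098916 [ 0.516 -0.068  0.155] [ 1.14  0.77 -1.06  2.1   0.14  0.37  1.87] [0. 0.]
1.2 55.00394833255903 [ 0.497 -0.052  0.155] [ 1.13  0.74 -1.06  2.16  0.08  0.33  1.79] [0. 0.]
1.35 61.87944187412891 [ 0.481 -0.035  0.155] [ 1.12  0.71 -1.05  2.22  0.01  0.28  1.7 ] [0. 0.]
1.5 68.7549354156988 [ 0.467 -0.014  0.155] [ 1.09  0.68 -1.05  2.27 -0.06  0.22  1.62] [0. 0.]
```

```bash
cat > p2.py <<'E'
from plan import *
q=np.array([-1.576,.523,1.312,.169,-.854,1.933,.197]);x,R=FK(q);z=R.as_matrix()[:,2]
W=[([.43,.55,.62],30),([.57,.33,.55],60),([.62,0,.5],90),([.60,-.15,.38],112),(knob(0)-.1*z,112),(knob(0)+.019*z,112)]
t0=0;x0=x
for T,tw in W:
    T=np.array(T)
    for s in np.linspace(.1,1,10):
        qo=q;r=ik(q,x0+s*(T-x0),R*Ro.from_euler('z',t0+s*(tw-t0),degrees=True),15);q=r[0]
    print(T.round(3),tw,q.round(2),np.round(r[1:],4),'tool shift',R.inv().apply(T-x).round(3));x0=T;t0=tw
for th in np.arange(0,1.6,.3):
    r=ik(q,knob(th,.3)+.019*z,R*Ro.from_euler('z',112+np.degrees(th)*.8,degrees=True));q=r[0];print(round(th,2),q.round(2),np.round(r[1:],4))
E
python3 p2.py
```

```text
[0.43 0.55 0.62] 30 [-1.94  0.34  1.36  1.37 -0.56  1.08  0.23] [0. 0.] tool shift [-0.163 -0.176  0.256]
[0.57 0.33 0.55] 60 [-1.48  0.26  1.3   1.57 -0.76  1.07  0.27] [0. 0.] tool shift [-0.341 -0.379  0.253]
[0.62 0.   0.5 ] 90 [-0.62  0.39  1.18  1.57 -1.01  1.44  0.45] [0. 0.] tool shift [-0.472 -0.673  0.15 ]
[ 0.6  -0.15  0.38] 112 [-0.23  0.59  1.1   1.66 -1.14  1.52  0.49] [0. 0.] tool shift [-0.469 -0.865  0.166]
[ 0.648 -0.131  0.21 ] 112 [-0.08  0.73  0.75  1.75 -1.26  1.22  0.65] [0.0014 0.0046] tool shift [-0.47  -0.937  0.328]
[ 0.689 -0.073  0.115] 112 [ 0.06  0.78  0.35  1.75 -1.26  0.9   0.64] [0.0004 0.0017] tool shift [-0.47  -0.937  0.447]
0.0 [ 0.04  0.74  0.37  1.75 -1.23  0.92  0.6 ] [0. 0.]
0.3 [ 0.05  0.71  0.41  1.85 -1.26  0.93  0.46] [0. 0.]
0.6 [ 0.1   0.65  0.37  1.97 -1.26  0.9   0.3 ] [0.     0.0001]
0.9 [ 0.17  0.58  0.27  2.09 -1.26  0.81  0.11] [0.0001 0.0005]
1.2 [ 0.3   0.51  0.05  2.2  -1.26  0.68 -0.11] [0.0003 0.0015]
1.5 [ 0.52  0.47 -0.3   2.29 -1.26  0.49 -0.38] [0.0001 0.0006]
```

{"op": "carry_out", "data": {
  "rows": [
    [[-0.02,-0.02,0.03,5],[-0.04,-0.04,0.06,10],[-0.06,-0.06,0.09,15],[-0.08,-0.08,0.12,20],[-0.1,-0.1,0.15,25],[-0.12,-0.12,0.18,30],[-0.14,-0.15,0.21,35],[-0.16,-0.18,0.24,40],[-0.185,-0.21,0.25,46],[-0.21,-0.24,0.25,52],[-0.235,-0.27,0.25,58],[-0.26,-0.3,0.25,62]]
  ]
}}

```text
clock: 7.78
position: [0.4657, 0.464, 0.6055]
tool_rot: [2.626, -0.401, 1.927]
force: [1.5, 0.3, 0.9]
grip_width: 0.0499
finger_force: 0.0
```

```bash
python3 st.py
```

```text
{'clock': 7.783, 'qpos': [-1.948, 0.194, 1.377, 1.482, -0.45, 1.028, -0.269], 'qd': [0.542, -0.343, -0.055, 0.609, -0.132, -0.385, 0.067], 'position': [0.466, 0.464, 0.605], 'tool_rot': [2.626, -0.401, 1.927], 'force': [1.451, 0.318, 0.929]}
[[-0.321, 0.883, 0.344], [0.863, 0.122, 0.49], [0.391, 0.454, -0.801]] lean 36.79566723498702 az 0.9593869754493362
```

{"op": "carry_out", "data": {
  "rows": [
    [[-0.04,0.003,-0.007,4],[-0.08,0.006,-0.014,8],[-0.12,0.009,-0.021,12],[-0.16,0.012,-0.028,16],[-0.2,0.015,-0.035,20],[-0.24,0.018,-0.042,24],[-0.28,0.02,-0.05,28],[-0.32,0.022,-0.057,32],[-0.36,0.025,-0.065,36],[-0.4,0.027,-0.073,40],[-0.44,0.029,-0.08,44],[-0.49,0.031,-0.09,49.3]]
  ]
}}

```text
clock: 8.78
position: [0.5631, 0.0466, 0.5229]
tool_rot: [3.112, -0.648, 0.966]
force: [0.9, -0.2, 0.2]
grip_width: 0.0501
finger_force: 0.0
```

```bash
python3 st.py
```

```text
{'clock': 8.783, 'qpos': [-1.594, -0.305, 1.423, 1.692, -0.177, 1.034, -0.665], 'qd': [0.657, -0.003, 0.0, 0.085, -0.284, 0.191, -0.46], 'position': [0.563, 0.047, 0.523], 'tool_rot': [3.112, -0.648, 0.966], 'force': [0.868, -0.171, 0.231]}
[[0.453, 0.812, 0.367], [0.656, -0.583, 0.479], [0.603, 0.024, -0.797]] lean 37.152198721157205 az 0.9168282798226272
```

```bash
cat > p3.py <<'E'
from plan import *
s=bot.observe() if 0 else None
from workcell import bot
q=np.clip(np.array(bot.observe()['qpos']),LO,HI);x,R=FK(q);z=R.as_matrix()[:,2]
def run(W,q):
    x0=x;t0=0
    for T,tw in W:
        T=np.array(T)
        for s in np.linspace(.1,1,10): r=ik(q,x0+s*(T-x0),R*Ro.from_euler('z',t0+s*(tw-t0),degrees=True),5);q=r[0]
        print(T.round(3),tw,q.round(2),np.round(r[1:],4),'shift',R.inv().apply(T-x).round(3));x0=T;t0=tw
run([([.62,-.03,.46],0),([.62,-.15,.33],0),(knob(0)-.1*z,0),(knob(0)+.019*z,0)]+[(knob(t,.3)+.019*z,t*46) for t in (0,.5,1,1.5)],q)
E
python3 p3.py
```

```text
[ 0.62 -0.03  0.46] 0 [-1.81 -0.3   1.42  1.72  0.02  0.96 -0.65] [0.1666 0.3087] shift [-0.067  0.088  0.034]
[ 0.62 -0.15  0.33] 0 [-0.25  0.71  1.16  1.71 -1.26  1.52  0.61] [0.0039 0.0117] shift [-0.224  0.154  0.081]
[ 0.646 -0.13   0.21 ] 0 [-0.08  0.72  0.75  1.78 -1.26  1.19  0.68] [0.0071 0.0233] shift [-0.271  0.161  0.196]
[ 0.69  -0.073  0.115] 0 [ 0.08  0.77  0.32  1.77 -1.26  0.86  0.67] [0.004  0.0159] shift [-0.271  0.161  0.315]
[ 0.687 -0.071  0.14 ] 0 [ 0.07  0.73  0.32  1.77 -1.23  0.87  0.62] [0. 0.] shift [-0.256  0.157  0.295]
[ 0.608 -0.087  0.14 ] 23.0 [ 0.12  0.65  0.33  1.95 -1.26  0.86  0.38] [0.0018 0.0073] shift [-0.302  0.102  0.258]
[ 0.53  -0.063  0.14 ] 46 [ 0.25  0.54  0.15  2.14 -1.26  0.73  0.07] [0.0052 0.0238] shift [-0.321  0.026  0.241]
[ 0.474 -0.005  0.14 ] 69.0 [ 0.57  0.47 -0.36  2.31 -1.26  0.44 -0.33] [0.0066 0.0472] shift [-0.308 -0.054  0.248]
```

{"op": "carry_out", "data": {
  "rows": [
    [[-0.002,0.033,0.02,0],[-0.004,0.066,0.041,0],[-0.005,0.098,0.062,0],[-0.005,0.098,0.062,0]]
  ]
}}

```text
clock: 9.12
position: [0.5666, 0.0419, 0.5011]
tool_rot: [3.076, -0.649, 0.974]
force: [0.7, -0.0, 0.6]
grip_width: 0.05
finger_force: 0.0
```

```bash
python3 st.py
```

```text
{'clock': 9.117, 'qpos': [-1.582, -0.305, 1.423, 1.748, -0.168, 0.959, -0.646], 'qd': [0.011, 0.002, 0.0, 0.056, -0.003, -0.047, 0.031], 'position': [0.567, 0.042, 0.501], 'tool_rot': [3.076, -0.649, 0.974], 'force': [0.671, -0.029, 0.553]}
[[0.448, 0.803, 0.393], [0.659, -0.593, 0.462], [0.604, 0.053, -0.795]] lean 37.33019365345077 az 0.865365279583467
```

{"op": "carry_out", "data": {
  "rows": [
    [[0.034,-0.009,0.015,0],[0.068,-0.018,0.03,0],[0.102,-0.027,0.045,0],[0.136,-0.035,0.06,0],[0.17,-0.044,0.075,0],[0.206,-0.053,0.09,0],[0.22,-0.053,0.11,0]]
  ]
}}

```text
clock: 9.7
position: [0.5889, 0.2389, 0.5551]
tool_rot: [3.053, -0.664, 0.978]
force: [-1.0, 0.3, -0.7]
grip_width: 0.05
finger_force: 0.0
```

```bash
python3 st.py; python3 p3.py
```

```text
{'clock': 9.7, 'qpos': [-2.047, -0.305, 1.423, 1.622, 0.144, 0.913, -1.202], 'qd': [-0.379, -0.009, -0.0, 0.018, 0.298, -0.104, -0.471], 'position': [0.589, 0.239, 0.555], 'tool_rot': [3.053, -0.664, 0.978], 'force': [-1.032, 0.263, -0.688]}
[[0.44, 0.796, 0.416], [0.653, -0.602, 0.46], [0.616, 0.07, -0.784]] lean 38.32779801730587 az 0.8350010597955017
[ 0.62 -0.03  0.46] 0 [-1.75 -0.3   1.42  1.76  0.01  0.89 -0.64] [0.1386 0.2596] shift [-0.226  0.179 -0.035]
[ 0.62 -0.15  0.33] 0 [-0.18  0.58  0.96  1.75 -1.2   1.33  0.59] [0. 0.] shift [-0.385  0.241  0.012]
[ 0.641 -0.128  0.209] 0 [-0.03  0.65  0.63  1.84 -1.26  1.07  0.73] [0.0089 0.0306] shift [-0.436  0.236  0.126]
[ 0.691 -0.074  0.115] 0 [ 0.18  0.73  0.15  1.81 -1.26  0.72  0.72] [0.0034 0.0158] shift [-0.436  0.236  0.245]
[ 0.688 -0.071  0.14 ] 0 [ 0.18  0.69  0.15  1.81 -1.23  0.74  0.66] [0. 0.] shift [-0.42   0.234  0.225]
[ 0.609 -0.087  0.14 ] 23.0 [ 0.27  0.61  0.11  1.98 -1.26  0.72  0.41] [0.0022 0.0101] shift [-0.466  0.18   0.185]
[ 0.531 -0.064  0.14 ] 46 [ 0.49  0.53 -0.16  2.17 -1.26  0.56  0.1 ] [0.0046 0.0265] shift [-0.484  0.105  0.163]
[ 0.475 -0.006  0.14 ] 69.0 [ 0.89  0.55 -0.78  2.33 -1.26  0.22 -0.33] [0.0009 0.0133] shift [-0.47   0.025  0.166]
```

```bash
cat > p4.py <<'E'
from plan import *
from workcell import bot
import itertools
q0=np.clip(np.array(bot.observe()['qpos']),LO,HI);x,R=FK(q0);z=R.as_matrix()[:,2]
def step(q,T,RT,lam):
    for _ in range(6):
        J,y,S=jac(q);e=np.r_[T-y,(RT*S.inv()).as_rotvec()];q=np.clip(q+J.T@np.linalg.solve(J@J.T+lam**2*np.eye(6),e),LO,HI)
    return q,np.linalg.norm(T-y),np.linalg.norm((RT*S.inv()).as_rotvec())
pre=knob(0)-.1*z
for A,B in itertools.product([(.65,.35,.45),(.75,.35,.45),(.7,.3,.55),(.6,.5,.5),(.75,.2,.38)],[(.75,0,.4),(.8,0,.4),(.7,-.1,.4)]):
  o=[]
  for lam in (.05,.15):
    q=q0;x0=x;em=[]
    for T in (A,B,(.65,-.15,.35),pre):
        T=np.array(T);n=int(np.linalg.norm(T-x0)/.035)+1;m=np.zeros(2)
        for s in np.linspace(1/n,1,n): q,a,b=step(q,x0+s*(T-x0),R,lam);m=np.maximum(m,[a,b])
        em.append(m.round(2).tolist());x0=T
    o.append((em,q.round(2).tolist()))
  print(A,B,*o,sep='\n  ')
E
python3 p4.py
```

```text
(0.65, 0.35, 0.45)
  (0.75, 0, 0.4)
  ([[0.3, 0.44], [0.6, 0.92], [0.0, 0.0], [0.01, 0.05]], [-0.04, 0.66, 0.66, 1.84, -1.26, 1.09, 0.73])
  ([[0.18, 0.27], [0.29, 0.47], [0.27, 0.46], [0.3, 0.63]], [-1.74, -0.3, 1.42, 2.18, 0.03, 0.49, -0.28])
(0.65, 0.35, 0.45)
  (0.8, 0, 0.4)
  ([[0.3, 0.44], [0.58, 0.86], [0.0, 0.0], [0.01, 0.04]], [-0.04, 0.66, 0.65, 1.84, -1.26, 1.08, 0.73])
  ([[0.18, 0.27], [0.35, 0.54], [0.33, 0.53], [0.3, 0.63]], [-1.74, -0.3, 1.42, 2.18, 0.03, 0.49, -0.28])
(0.65, 0.35, 0.45)
  (0.7, -0.1, 0.4)
  ([[0.3, 0.44], [0.24, 0.38], [0.0, 0.0], [0.02, 0.05]], [-0.05, 0.67, 0.67, 1.84, -1.26, 1.09, 0.73])
  ([[0.18, 0.27], [0.26, 0.44], [0.25, 0.46], [0.3, 0.63]], [-1.74, -0.3, 1.42, 2.18, 0.03, 0.49, -0.28])
(0.75, 0.35, 0.45)
  (0.75, 0, 0.4)
  ([[0.62, 0.9], [0.16, 0.23], [0.0, 0.0], [0.0, 0.0]], [0.5, 0.56, -0.13, 1.81, -0.9, 0.74, 0.45])
  ([[0.31, 0.44], [0.29, 0.47], [0.27, 0.46], [0.3, 0.63]], [-1.74, -0.3, 1.42, 2.18, 0.03, 0.49, -0.28])
(0.75, 0.35, 0.45)
  (0.8, 0, 0.4)
  ([[0.62, 0.9], [0.18, 0.27], [0.0, 0.0], [0.0, 0.0]], [0.52, 0.56, -0.16, 1.81, -0.
[... 1862 characters left out ...]
4)
  ([[0.57, 0.84], [0.0, 0.0], [0.0, 0.0], [0.01, 0.02]], [-0.01, 0.65, 0.61, 1.84, -1.26, 1.06, 0.72])
  ([[0.29, 0.45], [0.29, 0.47], [0.27, 0.46], [0.3, 0.63]], [-1.74, -0.3, 1.42, 2.18, 0.03, 0.49, -0.28])
(0.75, 0.2, 0.38)
  (0.8, 0, 0.4)
  ([[0.57, 0.84], [0.0, 0.0], [0.0, 0.0], [0.01, 0.02]], [-0.01, 0.65, 0.61, 1.84, -1.26, 1.06, 0.72])
  ([[0.29, 0.45], [0.35, 0.54], [0.33, 0.53], [0.3, 0.63]], [-1.74, -0.3, 1.42, 2.18, 0.03, 0.49, -0.28])
(0.75, 0.2, 0.38)
  (0.7, -0.1, 0.4)
  ([[0.57, 0.84], [0.0, 0.0], [0.0, 0.0], [0.01, 0.02]], [-0.01, 0.65, 0.61, 1.84, -1.26, 1.06, 0.72])
  ([[0.29, 0.45], [0.28, 0.45], [0.25, 0.46], [0.3, 0.63]], [-1.74, -0.3, 1.42, 2.18, 0.03, 0.49, -0.28])
```

```bash
cat > p5.py <<'E'
from p4 import step
from plan import *
q0=np.array([-1.948,.194,1.377,1.482,-.45,1.028,-.269]);x,R=FK(q0)
# check model of the actual last moves
for lam in(.02,.05,.1,.2):
    q=q0;T1=x+R.apply([-.49,.031,-.09])
    for s in np.linspace(1/12,1,12):
        q,a,b=step(q,x+s*(T1-x),R*Ro.from_euler('z',49.3*s,degrees=True),lam)
    print('chk',lam,q.round(2),a,b)
z=R.as_matrix()[:,2];pre=knob(0)-.1*z
for A in [(.6,.55,.55),(.6,.45,.6),(.65,.45,.45),(.55,.6,.45),(.5,.65,.6)]:
  for B in [(.75,.2,.45),(.7,.25,.55),(.82,.1,.4)]:
   for lam in(.03,.1):
    q=q0;x0=x;em=[]
    for T in (A,B,(.75,-.05,.4),(.65,-.15,.35),pre):
        T=np.array(T);n=int(np.linalg.norm(T-x0)/.035)+1;m=np.zeros(2)
        for s in np.linspace(1/n,1,n): q,a,b=step(q,x0+s*(T-x0),R,lam);m=np.maximum(m,[a,b])
        em.append(m.max().round(2));x0=T
    print(A,B,lam,em,q.round(2).tolist())
E
sed -i 's/^pre=knob/if __name__!="__main__": itertools.product=lambda *a:[]\npre=knob/' p4.py; python3 p5.py
```

```text
chk 0.02 [-1.84 -0.3   1.42  1.63  0.02  1.05 -0.73] 0.1488447446647197 0.2648167003494402
chk 0.05 [-1.83 -0.3   1.42  1.63  0.01  1.05 -0.73] 0.1441206352476141 0.25596298403373285
chk 0.1 [-1.8  -0.3   1.42  1.64 -0.01  1.05 -0.71] 0.133740200372798 0.23337074604213498
chk 0.2 [-1.72 -0.3   1.42  1.66 -0.07  1.05 -0.68] 0.1070724678045177 0.16598484962207316
(0.6, 0.55, 0.55) (0.75, 0.2, 0.45) 0.03 [np.float64(0.0), np.float64(0.0), np.float64(0.0), np.float64(0.0), np.float64(0.0)] [-0.05, 0.72, 0.7, 1.75, -1.24, 1.2, 1.5]
(0.6, 0.55, 0.55) (0.75, 0.2, 0.45) 0.1 [np.float64(0.0), np.float64(0.0), np.float64(0.0), np.float64(0.0), np.float64(0.0)] [-0.05, 0.72, 0.71, 1.75, -1.24, 1.2, 1.5]
(0.6, 0.55, 0.55) (0.7, 0.25, 0.55) 0.03 [np.float64(0.0), np.float64(0.0), np.float64(0.0), np.float64(0.0), np.float64(0.0)] [-0.06, 0.72, 0.72, 1.75, -1.25, 1.21, 1.5]
(0.6, 0.55, 0.55) (0.7, 0.25, 0.55) 0.1 [np.float64(0.0), np.float64(0.0), np.float64(0.0), np.float64(0.0), np.float64(0.0)] [-0.06, 0.73, 0.73, 1.75, -1.25, 1.21, 1.51]
(0.6, 0.55, 0.55) (0.82, 0.1, 0.4) 0.03 [np.float64(0.0)
[... 3658 characters left out ...]
1, 1.75, -1.24, 1.2, 1.5]
(0.5, 0.65, 0.6) (0.7, 0.25, 0.55) 0.03 [np.float64(0.0), np.float64(0.0), np.float64(0.0), np.float64(0.0), np.float64(0.0)] [-0.06, 0.73, 0.73, 1.75, -1.25, 1.21, 1.51]
(0.5, 0.65, 0.6) (0.7, 0.25, 0.55) 0.1 [np.float64(0.0), np.float64(0.0), np.float64(0.0), np.float64(0.0), np.float64(0.0)] [-0.06, 0.73, 0.73, 1.75, -1.25, 1.21, 1.51]
(0.5, 0.65, 0.6) (0.82, 0.1, 0.4) 0.03 [np.float64(0.0), np.float64(0.0), np.float64(0.0), np.float64(0.0), np.float64(0.0)] [-0.05, 0.72, 0.7, 1.75, -1.24, 1.19, 1.5]
(0.5, 0.65, 0.6) (0.82, 0.1, 0.4) 0.1 [np.float64(0.0), np.float64(0.0), np.float64(0.0), np.float64(0.0), np.float64(0.0)] [-0.05, 0.72, 0.7, 1.75, -1.24, 1.2, 1.5]
```

{"op": "carry_out", "data": {
  "rows": [
    [[0.02,-0.035,0.005,0],[0.04,-0.07,0.01,0],[0.06,-0.105,0.015,0],[0.08,-0.14,0.02,0],[0.1,-0.175,0.025,0],[0.12,-0.21,0.03,0],[0.14,-0.245,0.035,0],[0.154,-0.269,0.04,0],[0.154,-0.269,0.04,0]]
  ]
}}

```text
clock: 10.45
position: [0.441, 0.5055, 0.5995]
tool_rot: [3.05, -0.676, 0.983]
force: [-0.6, 0.8, -0.1]
grip_width: 0.0501
finger_force: 0.0
```

```bash
cat > p6.py <<'E'
from p4 import step
from plan import *
import sys,json
from workcell import bot
q0=np.clip(np.array(bot.observe()['qpos']),LO,HI);x,R=FK(q0);z=R.as_matrix()[:,2]
K=knob(0)
W=json.loads(sys.argv[1]) # [[x,y,z,tw] or [along,'k',tw]]
for lam in(.03,.1):
    q=q0;x0=x;t0=0
    for w in W:
        T=np.array(w[:3]) if len(w)==4 else K+w[0]*z; tw=w[-1]
        n=int(np.linalg.norm(T-x0)/.035)+1;m=np.zeros(2)
        for s in np.linspace(1/n,1,n): q,a,b=step(q,x0+s*(T-x0),R*Ro.from_euler('z',t0+s*(tw-t0),degrees=True),lam);m=np.maximum(m,[a,b])
        print(lam,T.round(3),'err',m.round(3),q.round(2),'shift',R.inv().apply(T-x).round(3),'rows>=',round(np.linalg.norm(T-x0)/.0417,1));x0=T;t0=tw
E
python3 st.py; python3 p6.py '[[0.65,0.45,0.5,0],[0.75,0.2,0.45,0],[0.75,-0.05,0.42,0],[0.65,-0.15,0.35,0],[-0.1,0]]'
```

```text
{'clock': 10.45, 'qpos': [-2.74, -0.303, 1.422, 1.519, 0.627, 1.059, -1.987], 'qd': [-0.3, -0.014, 0.055, -0.03, 0.183, 0.078, -0.289], 'position': [0.441, 0.506, 0.6], 'tool_rot': [3.05, -0.676, 0.983], 'force': [-0.608, 0.841, -0.107]}
[[0.432, 0.797, 0.421], [0.649, -0.6, 0.468], [0.626, 0.071, -0.777]] lean 39.04190044567827 az 0.8378162468323727
0.03 [0.65 0.45 0.5 ] err [0.34  0.462] [-2.59 -0.3   1.42  1.67  0.77  0.84 -1.87] shift [-0.013  0.194  0.14 ] rows>= 5.7
0.03 [0.75 0.2  0.45] err [0.535 0.766] [-0.56  0.44  0.58  1.46 -0.89  0.95 -0.29] shift [-0.164  0.419  0.104] rows>= 6.6
0.03 [ 0.75 -0.05  0.42] err [0. 0.] [-0.12  0.52  0.57  1.42 -1.    1.18  0.1 ] shift [-0.346  0.566  0.01 ] rows>= 6.0
0.03 [ 0.65 -0.15  0.35] err [0. 0.] [ 0.05  0.48  0.57  1.66 -1.04  1.18  0.41] shift [-0.498  0.541 -0.024] rows>= 3.8
0.03 [ 0.64  -0.129  0.208] err [0. 0.] [ 0.09  0.62  0.46  1.84 -1.23  0.99  0.7 ] shift [-0.577  0.51   0.092] rows>= 3.5
0.1 [0.65 0.45 0.5 ] err [0.245 0.346] [-2.75 -0.3   1.42  1.61  0.77  0.86 -1.82] shift [-0.013  0.194  0.14 ] rows>= 5.7
0.1 [0.75 0.2  0.45] err [0.278 0.428] [-2.35 -0.3   1.42  1.7   0.47  0.74 -1.24] shift [-0.164  0.419  0.104] rows>= 6.6
0.1 [ 0.75 -0.05  0.42] err [0.305 0.511] [-2.02 -0.3   1.42  1.72  0.2   0.8  -0.69] shift [-0.346  0.566  0.01 ] rows>= 6.0
0.1 [ 0.65 -0.15  0.35] err [0.293 0.534] [-1.74 -0.3   1.42  1.91  0.04  0.75 -0.38] shift [-0.498  0.541 -0.024] rows>= 3.8
0.1 [ 0.64  -0.129  0.208] err [0.347 0.788] [-1.83 -0.3   1.42  2.21  0.08  0.42 -0.24] shift [-0.577  0.51   0.092] rows>= 3.5
```

```bash
cat > p7.py <<'E'
from p4 import step
from plan import *
from workcell import bot
q0=np.clip(np.array(bot.observe()['qpos']),LO,HI);x,R=FK(q0);z=R.as_matrix()[:,2];out=[]
def go(q,x0,T,R,lam=.1):
    n=int(np.linalg.norm(T-x0)/.05)+1;m=0
    for s in np.linspace(1/n,1,n): q,a,b=step(q,x0+s*(T-x0),R,lam);m=max(m,b)
    return q,m
for az in np.arange(.6,2.3,.35):
  for r in (.35,.5,.65,.8,.9):
    for h in (.35,.55,.75,.95):
      T=np.array([r*np.cos(az),r*np.sin(az),h]);q,m=go(q0,x,T,R)
      if m<.08:
          q2,m2=go(q,T,np.array([.65,.45,.5]),R)
          out.append((m2,m,q[2],T.round(2).tolist(),q.round(2).tolist(),q2.round(2).tolist()))
out.sort(key=lambda o:o[0]+2*max(0,o[2]-1.4)); [print(np.round(o[0],3),np.round(o[1],3),*o[3:]) for o in out[:14]]
E
time python3 p7.py
```

```text
0.0 0.075 [-0.06, 0.8, 0.35] [-2.47, 0.74, 0.93, 1.44, -0.03, 0.78, -2.42] [-1.04, 0.37, 0.61, 1.43, -0.57, 0.79, -0.88]
0.0 0.051 [-0.06, 0.8, 0.55] [-2.44, 0.66, 1.03, 1.07, -0.07, 1.18, -2.27] [-1.12, 0.4, 0.73, 1.43, -0.65, 0.82, -0.82]
0.0 0.051 [0.17, 0.63, 0.35] [-2.4, 0.36, 1.01, 1.97, 0.25, 0.43, -2.33] [-1.02, 0.37, 0.57, 1.43, -0.55, 0.79, -0.89]
0.0 0.062 [-0.37, 0.82, 0.35] [-2.61, 1.12, 1.18, 0.8, -0.38, 1.3, -2.52] [-1.15, 0.41, 0.79, 1.44, -0.69, 0.83, -0.79]
0.001 0.022 [0.17, 0.63, 0.75] [-2.46, 0.26, 1.24, 1.08, 0.05, 1.35, -1.92] [-1.18, 0.42, 0.84, 1.44, -0.73, 0.85, -0.77]
0.001 0.017 [0.17, 0.63, 0.55] [-2.7, 0.18, 1.28, 1.63, 0.27, 0.91, -2.2] [-1.16, 0.41, 0.8, 1.44, -0.7, 0.83, -0.79]
0.002 0.027 [-0.05, 0.65, 0.35] [-2.82, 0.57, 1.15, 1.84, 0.09, 0.65, -2.52] [-1.13, 0.4, 0.76, 1.43, -0.67, 0.82, -0.81]
0.003 0.063 [-0.06, 0.8, 0.75] [-2.04, 0.76, 0.99, 0.19, -0.27, 1.81, -2.18] [-1.15, 0.41, 0.79, 1.44, -0.69, 0.83, -0.79]
0.021 0.076 [-0.37, 0.82, 0.55] [-2.34, 1.04, 0.94, 0.17, -0.19, 1.8, -2.52] [-1.16, 0.41, 0.8, 1.44, -0.7, 0.83, -0.79]
0.036 0.053 [-0.33, 0.73, 0.35] [-2.84, 0.99, 1.21, 1.22, -0.31, 1.11, -2.52] [-1.16, 0.41, 0.81, 1.44, -0.71, 0.84, -0.78]
0.346 0.034 [-0.33, 0.73, 0.55] [-2.68, 0.82, 1.07, 0.79, -0.1, 1.5, -2.52] [-2.75, -0.3, 1.42, 1.61, 0.78, 0.86, -1.82]
0.346 0.037 [-0.05, 0.65, 0.55] [-2.8, 0.31, 1.03, 1.49, 0.34, 1.13, -2.52] [-2.75, -0.3, 1.42, 1.61, 0.78, 0.86, -1.82]
0.346 0.0 [0.38, 0.53, 0.55] [-2.71, -0.22, 1.36, 1.68, 0.62, 0.93, -2.12] [-2.75, -0.3, 1.42, 1.61, 0.78, 0.86, -1.82]
0.346 0.017 [-0.33, 0.73, 0.75] [-2.36, 0.83, 0.84, 0.17, -0.02, 1.93, -2.47] [-2.75, -0.3, 1.42, 1.61, 0.78, 0.86, -1.82]
real	0m52.166s
user	0m51.795s
sys	0m0.160s
```

{"op": "carry_out", "data": {
  "rows": [
    [[0,-0.036,-0.012,0],[0,-0.072,-0.024,0],[0,-0.108,-0.036,0],[0,-0.144,-0.048,0],[0,-0.18,-0.06,0],[0,-0.216,-0.072,0],[0,-0.252,-0.084,0],[-0.006,-0.286,-0.095,0],[-0.006,-0.286,-0.095,0],[-0.006,-0.286,-0.095,0]]
  ]
}}

```text
clock: 11.28
position: [0.1699, 0.6292, 0.6473]
tool_rot: [3.045, -0.676, 0.985]
force: [-1.2, 1.0, -0.1]
grip_width: 0.0502
finger_force: 0.0
```

```bash
python3 st.py; python3 p6.py '[[0.45,0.6,0.55,0],[0.65,0.45,0.5,0],[0.75,0.2,0.45,0],[0.75,-0.05,0.42,0],[0.65,-0.15,0.35,0],[-0.1,0],[0.019,0]]'
```

```text
{'clock': 11.283, 'qpos': [-2.617, 0.225, 1.293, 1.369, 0.143, 1.123, -2.04], 'qd': [-0.056, -0.101, 0.098, 0.053, 0.126, -0.002, -0.021], 'position': [0.17, 0.629, 0.647], 'tool_rot': [3.045, -0.676, 0.985], 'force': [-1.213, 0.985, -0.101]}
[[0.431, 0.796, 0.424], [0.65, -0.6, 0.465], [0.625, 0.075, -0.777]] lean 39.04237985026832 az 0.8315041707567561
0.03 [0.45 0.6  0.55] err [0. 0.] [-1.76  0.33  0.97  1.45 -0.3   0.82 -1.41] shift [0.037 0.232 0.18 ] rows>= 7.1
0.03 [0.65 0.45 0.5 ] err [0. 0.] [-1.12  0.4   0.74  1.43 -0.65  0.82 -0.82] shift [-0.005  0.478  0.234] rows>= 6.1
0.03 [0.75 0.2  0.45] err [0. 0.] [-0.59  0.45  0.63  1.46 -0.91  0.96 -0.28] shift [-0.156  0.704  0.199] rows>= 6.6
0.03 [ 0.75 -0.05  0.42] err [0. 0.] [-0.15  0.52  0.61  1.42 -1.02  1.19  0.1 ] shift [-0.337  0.851  0.106] rows>= 6.0
0.03 [ 0.65 -0.15  0.35] err [0. 0.] [ 0.02  0.49  0.61  1.66 -1.05  1.19  0.42] shift [-0.489  0.826  0.072] rows>= 3.8
0.03 [ 0.64  -0.129  0.208] err [0. 0.] [ 0.06  0.62  0.5   1.84 -1.25  1.01  0.71] shift [-0.569  0.795  0.188] rows>= 3.5
0.03 [ 0.691 -0.073  0.115
[... 243 characters left out ...]
[0. 0.] [-1.13  0.4   0.74  1.43 -0.65  0.82 -0.82] shift [-0.005  0.478  0.234] rows>= 6.1
0.1 [0.75 0.2  0.45] err [0. 0.] [-0.59  0.45  0.63  1.46 -0.91  0.96 -0.27] shift [-0.156  0.704  0.199] rows>= 6.6
0.1 [ 0.75 -0.05  0.42] err [0. 0.] [-0.15  0.52  0.61  1.42 -1.02  1.19  0.1 ] shift [-0.337  0.851  0.106] rows>= 6.0
0.1 [ 0.65 -0.15  0.35] err [0. 0.] [ 0.02  0.49  0.61  1.66 -1.05  1.19  0.42] shift [-0.489  0.826  0.072] rows>= 3.8
0.1 [ 0.64  -0.129  0.208] err [0. 0.] [ 0.06  0.62  0.5   1.84 -1.25  1.01  0.71] shift [-0.569  0.795  0.188] rows>= 3.5
0.1 [ 0.691 -0.073  0.115] err [0.01  0.043] [ 0.19  0.74  0.15  1.81 -1.26  0.73  0.74] shift [-0.569  0.795  0.307] rows>= 2.9
```

{"op": "carry_out", "data": {
  "rows": [
    [[0.005,0.033,0.026,0],[0.01,0.066,0.051,0],[0.016,0.1,0.077,0],[0.021,0.133,0.103,0],[0.026,0.166,0.129,0],[0.032,0.2,0.154,0],[0.037,0.232,0.18,0],[0.03,0.27,0.19,1],[0.022,0.31,0.198,2],[0.015,0.35,0.207,3],[0.007,0.39,0.216,4],[0,0.43,0.225,5]]
  ]
}}

```text
clock: 12.28
position: [0.5837, 0.4913, 0.5144]
tool_rot: [3.12, -0.683, 0.864]
force: [0.2, 1.2, 0.3]
grip_width: 0.0501
finger_force: 0.0
```

{"op": "carry_out", "data": {
  "rows": [
    [[-0.005,0.04,0.008,0.2],[-0.02,0.078,0.006,0.5],[-0.044,0.11,0.002,0.8],[-0.068,0.145,-0.004,1],[-0.092,0.18,-0.01,1],[-0.116,0.215,-0.015,1],[-0.14,0.25,-0.02,1.5],[-0.165,0.28,-0.026,1.5],[-0.19,0.31,-0.04,1.5],[-0.22,0.335,-0.055,1.5],[-0.25,0.36,-0.07,1.5],[-0.28,0.385,-0.085,1.5]]
  ]
}}

```text
clock: 13.28
position: [0.6947, 0.0346, 0.4119]
tool_rot: [3.137, -0.683, 0.833]
force: [1.0, 1.0, -0.8]
grip_width: 0.0499
finger_force: 0.0
```

```bash
python3 st.py; python3 p6.py '[[0.75,-0.05,0.42,0],[0.65,-0.15,0.35,0],[-0.1,0],[0.019,0]]' | tail -4
python3 - <<'E'
from h import *
f=bot.grab_frame('scene');save(f,'s2.png')
for k in('knob','lamp_edge'): r=bot.spot_point(f,k); print(k,r[:2])
E
```

```text
{'clock': 13.283, 'qpos': [-0.374, 0.392, 0.672, 1.64, -1.001, 1.042, -0.048], 'qd': [0.923, 0.186, 0.008, -0.016, -0.239, 0.518, 0.878], 'position': [0.695, 0.035, 0.412], 'tool_rot': [3.137, -0.683, 0.833], 'force': [0.959, 1.039, -0.845]}
[[0.521, 0.738, 0.428], [0.574, -0.675, 0.464], [0.631, 0.004, -0.775]] lean 39.15465444828288 az 0.8259392561410352
0.1 [ 0.75 -0.05  0.42] err [0. 0.] [-0.18  0.53  0.67  1.43 -1.05  1.21  0.  ] shift [-0.016  0.096 -0.021] rows>= 2.4
0.1 [ 0.65 -0.15  0.35] err [0. 0.] [-0.01  0.5   0.66  1.66 -1.08  1.21  0.32] shift [-0.17   0.09  -0.056] rows>= 3.8
0.1 [ 0.64  -0.129  0.208] err [0.003 0.012] [ 0.04  0.63  0.54  1.85 -1.26  1.02  0.61] shift [-0.253  0.067  0.06 ] rows>= 3.5
0.1 [ 0.691 -0.073  0.115] err [0.011 0.047] [ 0.2   0.74  0.14  1.81 -1.26  0.72  0.62] shift [-0.253  0.067  0.179] rows>= 2.9
knob [{'position': [248.3, 206.7], 'conf': 0.85}, {'position': [207.3, 171.8], 'conf': 0.38}]
lamp_edge [{'position': [243.5, 194.0], 'conf': 0.88}]
```

{"op": "carry_out", "data": {
  "rows": [
    [[-0.034,0.018,-0.012,0],[-0.068,0.036,-0.024,0],[-0.102,0.054,-0.036,0],[-0.136,0.072,-0.047,0],[-0.17,0.09,-0.056,0],[-0.2,0.085,-0.04,0],[-0.225,0.078,-0.01,0],[-0.24,0.072,0.02,0],[-0.253,0.067,0.05,0],[-0.253,0.067,0.05,0],[-0.253,0.067,0.05,0]]
  ]
}}

```text
clock: 14.35
position: [0.6341, -0.1292, 0.213]
tool_rot: [3.14, -0.681, 0.834]
force: [0.3, -0.4, 0.4]
grip_width: 0.0499
finger_force: 0.0
```

```bash
python3 st.py
python3 - <<'E'
from h import *
fs={n:bot.grab_frame(n) for n in('scene','top')}
obs=[]
for n,f in fs.items():
    r=bot.spot_point(f,'knob'); print(n,[(np.round(d['position'],1).tolist(),round(d['conf'],2)) for d in r[:2]])
    p=bot.observe()['position']; print('tcp px',proj(f,p))
f=fs['scene']['pixels'][130:280,170:370];g=fs['top']['pixels'][90:240,270:470]
cv2.imwrite('pics/m3.png',np.vstack([cv2.resize(a,(400,300),interpolation=cv2.INTER_CUBIC) for a in(f,g)])[:,:,::-1])
E
```

```text
{'clock': 14.35, 'qpos': [0.062, 0.609, 0.507, 1.85, -1.239, 1.012, 0.587], 'qd': [-0.003, -0.036, 0.047, -0.037, 0.01, 0.021, -0.011], 'position': [0.634, -0.129, 0.213], 'tool_rot': [3.14, -0.681, 0.834], 'force': [0.263, -0.368, 0.408]}
[[0.522, 0.74, 0.424], [0.576, -0.673, 0.465], [0.63, 0.001, -0.777]] lean 39.01890032828055 az 0.8315207875882906
scene [([251.2, 209.1], 0.78)]
tcp px [[246.92338636 165.85109015]]
top [([364.8, 164.1], 0.53)]
tcp px [[384.35634281 177.75341304]]
```

View pics/m3.png

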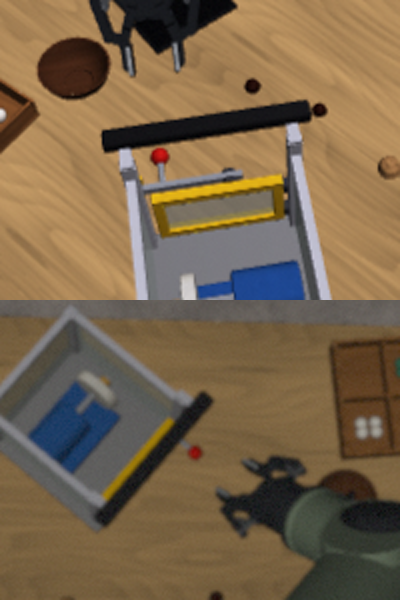

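Run:
```python
from h import *
import pickle
fs=pickle.load(open('fs.pkl','rb'))
for n,p in(('scene',(250.4,208.7)),('top',(367.5,166))):
    r=least_squares(lambda v:proj(fs[n],[v[0],v[1],.13])[0]-p,[.68,-.08]);print(n,r.x)
    print(' lamp', least_squares(lambda v:proj(fs[n],[v[0],v[1],.225])[0]-((246,195.5) if n=='scene' else (360.3,157.1)),[.68,-.08]).x)
    J=[(proj(fs[n],np.array([.683,-.082,.13])+e)-proj(fs[n],[.683,-.082,.13]))[0]*1 for e in np.eye(3)*.01];print(np.round(J,2).tolist())
s=bot.observe();R=Ro.from_euler('xyz',s['tool_rot']);z=R.as_matrix()[:,2]
for K in([.6827,-.0822,.13],[.6825,-.0835,.13],[.6867,-.0853,.1205]): print(K,R.inv().apply(np.array(K)-s['position']).round(4))
```

```text
scene [ 0.68876408 -0.07860082]
 lamp [ 0.70228138 -0.06292081]
[[-2.75, 2.49], [2.72, 2.16], [-0.48, -2.02]]
top [ 0.68626193 -0.08631183]
 lamp [ 0.69307266 -0.05746744]
[[0.04, -3.12], [-3.18, -0.08], [0.24, -0.63]]
[0.6827, -0.0822, 0.13] [-0.0006  0.0027  0.1085]
[0.6825, -0.0835, 0.13] [-0.0014  0.0035  0.1079]
[0.6867, -0.0853, 0.1205] [-0.0063  0.0077  0.1162]
```

{"op": "carry_out", "data": {
  "rows": [
    [[0,0.002,0.03,0],[0,0.004,0.06,0],[0,0.005,0.09,0],[0,0.005,0.11,0],[0,0.005,0.127,0],[0,0.005,0.127,0]]
  ]
}}

```text
clock: 15.05
position: [0.692, -0.0724, 0.1127]
tool_rot: [3.141, -0.682, 0.835]
force: [0.1, -0.2, 0.3]
grip_width: 0.05
finger_force: 0.0
```

```bash
cat > look.py <<'E'
from h import *
import sys
fs={n:bot.grab_frame(n) for n in('scene','top')}
s=bot.observe();R=Ro.from_euler('xyz',s['tool_rot'])
for n,f in fs.items():
    r=bot.spot_point(f,'knob'); print(n,[(np.round(d['position'],1).tolist(),round(d['conf'],2)) for d in r[:2]],'grasp px',proj(f,s['position']-.019*R.as_matrix()[:,2]).round(1))
f=fs['scene']['pixels'][140:290,170:370];g=fs['top']['pixels'][90:240,270:470]
cv2.imwrite('pics/'+sys.argv[1],np.vstack([cv2.resize(a,(400,300),interpolation=cv2.INTER_CUBIC) for a in(f,g)])[:,:,::-1])
E
python3 st.py; python3 look.py m4.png
```

```text
{'clock': 15.05, 'qpos': [0.241, 0.738, 0.069, 1.804, -1.251, 0.69, 0.596], 'qd': [-0.021, -0.043, 0.099, 0.013, 0.0, 0.077, -0.002], 'position': [0.692, -0.072, 0.113], 'tool_rot': [3.141, -0.682, 0.835], 'force': [0.139, -0.155, 0.258]}
[[0.521, 0.741, 0.424], [0.575, -0.672, 0.467], [0.63, 0.001, -0.776]] lean 39.0613941744589 az 0.8335203943251236
scene [] grasp px [[250.5 206.4]]
top [([368.6, 165.7], 0.63), ([376.9, 239.6], 0.55)] grasp px [[366.6 166.9]]
```

View pics/m4.png

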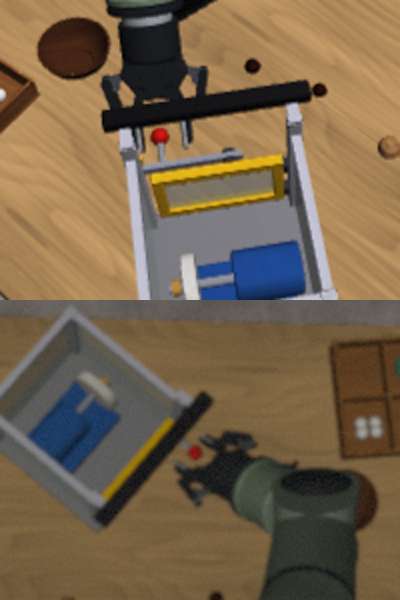

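{"op": "carry_out", "data": {
  "rows": [
    [[0,0.002,0,0],[0,0.002,0,0],[0,0.002,0,0],[0,0.002,0,0],[0,0.002,0,0],[0,0.002,0,0]]
  ],
  "grip": 0.015,
  "grip_force": 40
}}

```text
clock: 15.75
position: [0.6937, -0.0764, 0.1146]
tool_rot: [3.136, -0.681, 0.835]
force: [2.6, -4.6, 5.4]
grip_width: 0.0215
finger_force: 38.9
```

{"op": "carry_out", "data": {
  "rows": [
    [[0.004,-0.001,-0.005,0],[0.008,-0.002,-0.01,0],[0.012,-0.003,-0.015,0],[0.0155,-0.004,-0.019,0],[0.018,-0.005,-0.022,0],[0.018,-0.005,-0.022,0]]
  ],
  "grip_force": 60
}}

```text
clock: 16.25
position: [0.6899, -0.0745, 0.1428]
tool_rot: [3.134, -0.679, 0.834]
force: [5.7, -9.7, -5.9]
grip_width: 0.0208
finger_force: 59.2
```

```bash
python3 st.py; python3 look.py m5.png
```

```text
{'clock': 16.25, 'qpos': [0.221, 0.688, 0.1, 1.805, -1.21, 0.716, 0.534], 'qd': [0.004, 0.013, -0.002, 0.001, -0.009, -0.008, 0.014], 'position': [0.69, -0.075, 0.143], 'tool_rot': [3.134, -0.679, 0.834], 'force': [5.726, -9.66, -5.898]}
[[0.523, 0.738, 0.427], [0.577, -0.675, 0.46], [0.628, 0.006, -0.778]] lean 38.913853044327304 az 0.822260292435396
scene [([253.3, 202.3], 0.61), ([242.2, 196.9], 0.23)] grasp px [[249.7 200.4]]
top [([365.5, 166.0], 0.62), ([303.9, 245.0], 0.39)] grasp px [[367.2 165.6]]
```

View pics/m5.png

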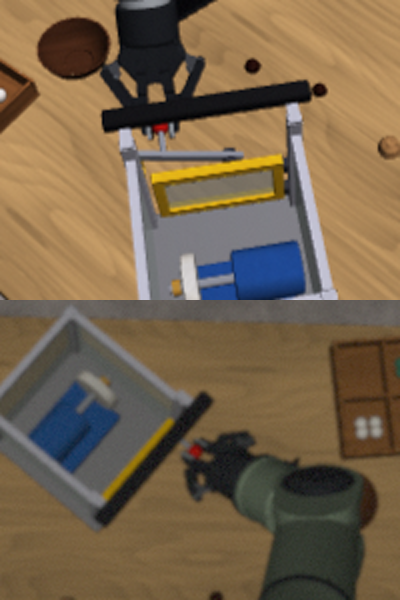

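```bash
cat > sw.py <<'E'
from h import *
import sys
th0=float(sys.argv[1]);ths=[float(a) for a in sys.argv[2].split(',')];H=np.array([float(a) for a in sys.argv[3].split(',')]);f=float(sys.argv[4])
s=bot.observe();R=Ro.from_euler('xyz',s['tool_rot']);z=R.as_matrix()[:,2];G=s['position']-.019*z
for t in ths:
    v=G.copy();v[:2]=H+Ro.from_euler('z',-(t-th0)).apply(np.r_[G[:2]-H,0])[:2]
    print(np.round(R.inv().apply(v-G),3).tolist()+[round(f*(t-th0))],v.round(3))
E
python3 sw.py 0 0.1,0.2,0.3,0.4,0.5,0.6,0.7,0.8,0.9,1.0 .611,.0636 46
python3 - <<'E'
import sys;sys.path.insert(0,'.')
from p4 import step
from plan import *
from workcell import bot
s=bot.observe();q=np.clip(np.array(s['qpos']),LO,HI);x,R=FK(q);z=R.as_matrix()[:,2];H=np.array([.611,.0636]);G=x-.019*z
for t in np.arange(.1,1.65,.1):
    v=G.copy();v[:2]=H+Ro.from_euler('z',-t).apply(np.r_[G[:2]-H,0])[:2]
    for _ in range(2): q,a,b=step(q,v+.019*z,R*Ro.from_euler('z',46*t,degrees=True),.1)
    print(round(t,1),q.round(2),round(a,4),round(b,4))
E
```

```text
[-0.012, -0.007, -0.009, 5] [ 0.667 -0.09   0.157]
[-0.022, -0.015, -0.018, 9] [ 0.651 -0.095  0.157]
[-0.033, -0.025, -0.027, 14] [ 0.635 -0.098  0.157]
[-0.042, -0.036, -0.034, 18] [ 0.619 -0.099  0.157]
[-0.051, -0.048, -0.041, 23] [ 0.603 -0.099  0.157]
[-0.058, -0.061, -0.047, 28] [ 0.586 -0.098  0.157]
[-0.065, -0.075, -0.053, 32] [ 0.57  -0.094  0.157]
[-0.07, -0.089, -0.057, 37] [ 0.555 -0.09   0.157]
[-0.074, -0.105, -0.061, 41] [ 0.54  -0.083  0.157]
[-0.077, -0.121, -0.063, 46] [ 0.526 -0.075  0.157]
0.1 [ 0.23  0.68  0.11  1.84 -1.23  0.72  0.49] 0.0 0.0
0.2 [ 0.24  0.66  0.12  1.87 -1.24  0.73  0.45] 0.0 0.0
0.3 [ 0.25  0.65  0.13  1.9  -1.26  0.73  0.4 ] 0.0 0.0
0.4 [ 0.27  0.63  0.12  1.94 -1.26  0.73  0.35] 0.0009 0.0043
0.5 [ 0.3   0.61  0.09  1.98 -1.26  0.71  0.3 ] 0.0014 0.0072
0.6 [ 0.33  0.59  0.06  2.01 -1.26  0.69  0.24] 0.0018 0.0094
0.7 [ 0.37  0.58  0.01  2.05 -1.26  0.67  0.18] 0.0021 0.0116
0.8 [ 0.41  0.56 -0.04  2.09 -1.26  0.64  0.12] 0.0024 0.0141
0.9 [ 0.46  0.54 -0.11  2.13 -1.26  0.6   0.05] 0.0027 0.0168
1.0 [ 0.52  0.53 -0.18  2.16 -1.26  0.56 -0.02] 0.0029 0.0194
1.1 [ 0.59  0.52 -0.28  2.2  -1.26  0.51 -0.09] 0.0028 0.0214
1.2 [ 0.66  0.51 -0.39  2.23 -1.26  0.45 -0.17] 0.0025 0.0219
1.3 [ 0.75  0.52 -0.51  2.27 -1.26  0.38 -0.25] 0.0019 0.02
1.4 [ 0.84  0.53 -0.65  2.3  -1.26  0.31 -0.35] 0.0011 0.015
1.5 [ 0.92  0.55 -0.79  2.33 -1.26  0.22 -0.45] 0.0006 0.0084
1.6 [ 0.97  0.58 -0.9   2.35 -1.26  0.16 -0.55] 0.0042 0.0146
```

{"op": "carry_out", "data": {
  "rows": [
    [[-0.012,-0.007,-0.009,5],[-0.022,-0.015,-0.018,9],[-0.033,-0.025,-0.027,14],[-0.042,-0.036,-0.034,18],[-0.051,-0.048,-0.041,23],[-0.051,-0.048,-0.041,23]]
  ]
}}

```text
clock: 16.95
position: [0.6089, -0.0962, 0.1422]
tool_rot: [-2.844, -0.616, 0.321]
force: [1.8, -31.8, 5.1]
grip_width: 0.0209
finger_force: 59.1
```

```bash
python3 st.py; python3 sw.py 0.5 0.6,0.7,0.8,0.9,1.0,1.1,1.2,1.3,1.4,1.5,1.55 .611,.0636 46; python3 look.py m6.png
```

```text
{'clock': 16.95, 'qpos': [0.345, 0.608, 0.035, 1.979, -1.241, 0.679, 0.274], 'qd': [-0.029, 0.023, 0.013, -0.056, 0.005, 0.024, 0.09], 'position': [0.609, -0.096, 0.142], 'tool_rot': [-2.844, -0.616, 0.321], 'force': [1.838, -31.842, 5.057]}
[[0.774, 0.463, 0.432], [0.258, -0.854, 0.453], [0.578, -0.239, -0.78]] lean 38.71760565584959 az 0.8092036874897062
[-0.012, -0.009, -0.006, 5] [ 0.584 -0.103  0.157]
[-0.024, -0.02, -0.012, 9] [ 0.567 -0.099  0.157]
[-0.035, -0.032, -0.016, 14] [ 0.551 -0.094  0.157]
[-0.046, -0.045, -0.02, 18] [ 0.536 -0.087  0.157]
[-0.055, -0.059, -0.023, 23] [ 0.521 -0.079  0.157]
[-0.063, -0.073, -0.024, 28] [ 0.507 -0.07   0.157]
[-0.07, -0.089, -0.025, 32] [ 0.495 -0.059  0.157]
[-0.076, -0.104, -0.024, 37] [ 0.483 -0.046  0.157]
[-0.081, -0.12, -0.023, 41] [ 0.473 -0.033  0.157]
[-0.084, -0.137, -0.02, 46] [ 0.464 -0.019  0.157]
[-0.085, -0.145, -0.018, 48] [ 0.46  -0.011  0.157]
scene [([266.5, 177.5], 0.71)] grasp px [[265.4 176.6]]
top [([371.7, 189.5], 0.5)] grasp px [[373.8 191.1]]
```

View pics/m6.png

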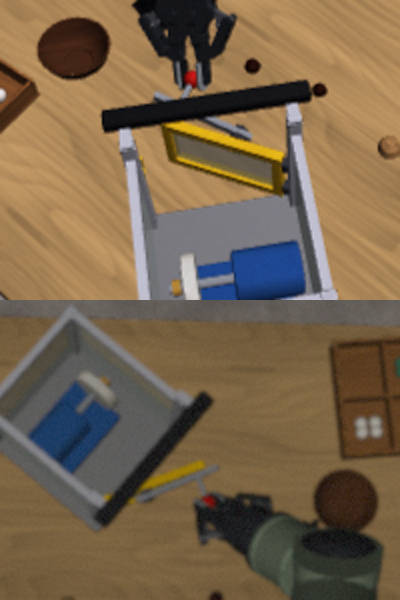

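```bash
python3 sw.py 0.5 0.6,0.7,0.8,0.9,1.0,1.1 .606,.058 46
```

```text
[-0.012, -0.009, -0.007, 5] [ 0.587 -0.103  0.157]
[-0.024, -0.018, -0.012, 9] [ 0.571 -0.101  0.157]
[-0.035, -0.029, -0.017, 14] [ 0.555 -0.096  0.157]
[-0.045, -0.041, -0.021, 18] [ 0.54  -0.091  0.157]
[-0.054, -0.054, -0.024, 23] [ 0.526 -0.083  0.157]
[-0.062, -0.068, -0.026, 28] [ 0.512 -0.075  0.157]
```

{"op": "carry_out", "data": {
  "rows": [
    [[-0.012,-0.004,-0.009,5],[-0.024,-0.012,-0.014,9],[-0.035,-0.023,-0.019,14],[-0.045,-0.035,-0.023,18],[-0.054,-0.048,-0.026,23],[-0.062,-0.062,-0.028,28],[-0.062,-0.062,-0.028,28]]
  ],
  "grip_force": 50
}}

```text
clock: 17.73
position: [0.5175, -0.0663, 0.1419]
tool_rot: [-2.582, -0.404, -0.183]
force: [-7.5, -10.5, -3.3]
grip_width: 0.0209
finger_force: 58.6
```

```bash
python3 st.py; python3 sw.py 1.1 1.2,1.3,1.4,1.5,1.55 .606,.058 46
```

```text
{'clock': 17.733, 'qpos': [0.605, 0.522, -0.278, 2.194, -1.254, 0.517, -0.112], 'qd': [-0.054, 0.018, 0.091, -0.06, 0.004, 0.061, 0.124], 'position': [0.517, -0.066, 0.142], 'tool_rot': [-2.582, -0.404, -0.183], 'force': [-7.537, -10.476, -3.332]}
[[0.904, 0.051, 0.424], [-0.167, -0.871, 0.462], [0.393, -0.488, -0.779]] lean 38.82099688993869 az 0.8281012930135663
[-0.013, -0.01, -0.001, 5] [ 0.497 -0.065  0.157]
[-0.026, -0.02, -0.0, 9] [ 0.485 -0.053  0.157]
[-0.037, -0.032, 0.001, 14] [ 0.474 -0.041  0.157]
[-0.048, -0.044, 0.003, 18] [ 0.465 -0.027  0.157]
[-0.053, -0.051, 0.005, 21] [ 0.461 -0.02   0.157]
```

{"op": "carry_out", "data": {
  "rows": [
    [[-0.013,-0.008,-0.001,5],[-0.026,-0.018,0,9],[-0.037,-0.03,0.001,14],[-0.048,-0.042,0.003,18],[-0.053,-0.049,0.005,21],[-0.053,-0.049,0.005,21],[-0.053,-0.049,0.005,21]]
  ]
}}

```text
clock: 18.32
position: [0.471, -0.0127, 0.141]
tool_rot: [-2.487, -0.197, -0.492]
force: [-8.7, -7.8, -0.3]
grip_width: 0.0205
finger_force: 63.0
```

```bash
python3 st.py
python3 - <<'E'
from h import *
fs={n:bot.grab_frame(n) for n in('scene','top')}
f=fs['scene']['pixels'][110:260,170:370];g=fs['top']['pixels'][110:260,270:470]
cv2.imwrite('pics/m7.png',np.vstack([cv2.resize(a,(400,300),interpolation=cv2.INTER_CUBIC) for a in(f,g)])[:,:,::-1])
E
```

```text
{'clock': 18.317, 'qpos': [0.933, 0.556, -0.792, 2.334, -1.259, 0.226, -0.493], 'qd': [-0.024, -0.007, 0.038, -0.011, 0.003, 0.014, 0.018], 'position': [0.471, -0.013, 0.141], 'tool_rot': [-2.487, -0.197, -0.492], 'force': [-8.737, -7.755, -0.268]}
[[0.864, -0.27, 0.424], [-0.463, -0.755, 0.464], [0.196, -0.597, -0.778]] lean 38.93962682439325 az 0.8294356820682822
```

View pics/m7.png

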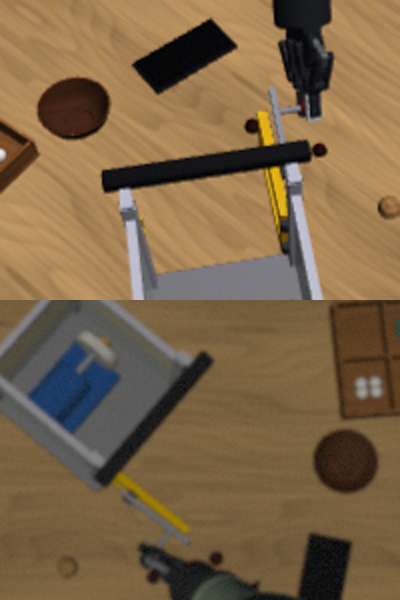

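Run:
```python
from p4 import step
from plan import *
from workcell import bot
s=bot.observe();q0=np.clip(np.array(s['qpos']),LO,HI);x,R=FK(q0)
q=q0
for W in ([(-.005,.0145,.0135,0)],[(-.005,.0145,.0135,0)]+[(-.005,.0145,.0135-d,0) for d in(.03,.06,.09,.12,.16)],[(-.005,.0145,.0135,0)]+[(-.005-d*.3,.0145-d*.3,.0135-d,0) for d in(.03,.06,.09,.12)]):
    q=q0
    for w in W:
        for _ in range(3): q,a,b=step(q,x+R.apply(w[:3]),R,.1)
        y,S=FK(q);print(w,q.round(2),round(a,4),round(b,4),y.round(3))
```

```text
(-0.005, 0.0145, 0.0135, 0) [ 0.99  0.64 -0.87  2.34 -1.26  0.16 -0.44] 0.0059 0.0199 [ 0.469 -0.011  0.125]
(-0.005, 0.0145, 0.0135, 0) [ 0.99  0.64 -0.87  2.34 -1.26  0.16 -0.44] 0.0059 0.0199 [ 0.469 -0.011  0.125]
(-0.005, 0.0145, -0.0165, 0) [ 0.98  0.54 -0.78  2.35 -1.19  0.27 -0.52] 0.0 0.0 [ 0.457 -0.029  0.144]
(-0.005, 0.0145, -0.0465, 0) [ 0.98  0.45 -0.7   2.34 -1.11  0.38 -0.59] 0.0 0.0 [ 0.445 -0.043  0.168]
(-0.005, 0.0145, -0.0765, 0) [ 1.    0.37 -0.65  2.34 -1.04  0.49 -0.65] 0.0 0.0 [ 0.432 -0.057  0.191]
(-0.005, 0.0145, -0.1065, 0) [ 1.03  0.31 -0.61  2.32 -0.97  0.59 -0.7 ] 0.0 0.0 [ 0.419 -0.071  0.214]
(-0.005, 0.0145, -0.1465, 0) [ 1.08  0.23 -0.56  2.29 -0.9   0.72 -0.74] 0.0 0.0 [ 0.402 -0.089  0.245]
(-0.005, 0.0145, 0.0135, 0) [ 0.99  0.64 -0.87  2.34 -1.26  0.16 -0.44] 0.0059 0.0199 [ 0.469 -0.011  0.125]
(-0.013999999999999999, 0.005500000000000001, -0.0165, 0) [ 0.99  0.53 -0.82  2.37 -1.23  0.24 -0.51] 0.0 0.0 [ 0.452 -0.018  0.148]
(-0.023, -0.003499999999999998, -0.0465, 0) [ 1.    0.42 -0.77  2.38 -1.16  0.35 -0.59] 0.0 0.0 [ 0.434 -0.021  0.175]
(-0.032, -0.012499999999999999, -0.0765, 0) [ 1.02  0.32 -0.74  2.4  -1.1   0.46 -0.66] 0.0 0.0 [ 0.416 -0.024  0.202]
(-0.040999999999999995, -0.0215, -0.1065, 0) [ 1.06  0.22 -0.71  2.4  -1.05  0.57 -0.71] 0.0 0.0 [ 0.398 -0.027  0.229]
```

{"op": "carry_out", "data": {
  "rows": [
    [[-0.001,0.003,0.003,0],[-0.0025,0.0075,0.0065,0],[-0.0025,0.0075,0.0065,0]]
  ]
}}

```text
clock: 18.67
position: [0.4698, -0.0138, 0.1306]
tool_rot: [-2.486, -0.197, -0.49]
force: [-7.5, -5.1, 0.2]
grip_width: 0.021
finger_force: 64.2
```

{"op": "carry_out", "data": {
  "rows": [
    [[0,0,0,0],[0,0,0,0],[0,0,0,0],[0,0,0,0],[0,0,0,0],[0,0,0,0]]
  ],
  "grip": 0.075
}}

```text
clock: 19.17
position: [0.4705, -0.0129, 0.1316]
tool_rot: [-2.485, -0.198, -0.49]
force: [-0.7, 1.2, 0.0]
grip_width: 0.0749
finger_force: 0.0
```

```bash
python3 st.py
python3 - <<'E'
from h import *
f=bot.grab_frame('scene');g=bot.grab_frame('top')
a=f['pixels'][110:260,210:410];b=g['pixels'][140:290,270:470]
for n,p in(('scene',f),('top',g)): print(n,[(np.round(d['position'],1).tolist(),round(d['conf'],2)) for d in bot.spot_point(p,'knob')[:2]], proj(p,[[.4645,-.017,.13],bot.observe()['position']]).round(1).tolist())
cv2.imwrite('pics/m8.png',np.vstack([cv2.resize(c,(400,300),interpolation=cv2.INTER_CUBIC) for c in(a,b)])[:,:,::-1])
E
```

```text
{'clock': 19.167, 'qpos': [0.97, 0.602, -0.843, 2.337, -1.259, 0.177, -0.47], 'qd': [-0.001, 0.002, -0.001, 0.001, 0.001, -0.003, -0.002], 'position': [0.47, -0.013, 0.132], 'tool_rot': [-2.485, -0.198, -0.49], 'force': [-0.697, 1.246, 0.007]}
[[0.865, -0.267, 0.425], [-0.462, -0.755, 0.465], [0.196, -0.598, -0.777]] lean 39.024684368727826 az 0.8308408165514853
scene [([324.3, 168.7], 0.55), ([402.2, 312.1], 0.26)] [[324.9, 168.1], [324.6, 169.9]]
top [([347.2, 234.8], 0.7)] [[344.0, 236.0], [342.8, 234.0]]
```

View pics/m8.png

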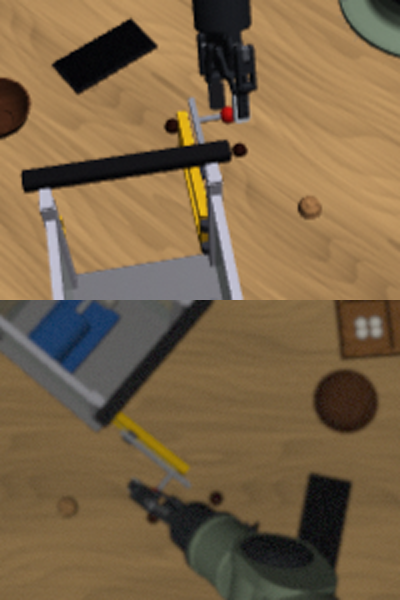

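{"op": "carry_out", "data": {
  "rows": [
    [[0,0,-0.02,0],[0,0,-0.04,0],[0,0,-0.06,0],[0,0,-0.08,0],[0,0,-0.1,0],[0,0,-0.12,0],[0,0,-0.14,0],[0,0,-0.16,0],[0,0,-0.16,0],[0,0,-0.16,0]]
  ]
}}

```text
clock: 20.2
position: [0.4026, -0.088, 0.2562]
tool_rot: [-2.486, -0.199, -0.491]
force: [0.4, 0.3, -0.3]
grip_width: 0.075
finger_force: 0.0
```

```bash
python3 st.py
python3 - <<'E'
from h import *
f=bot.grab_frame('scene');g=bot.grab_frame('top')
a=f['pixels'][110:260,210:410];b=g['pixels'][140:290,270:470]
gd=[.7474,.0906,.841]
def kn(t,l): return g2w(gd,Ro.from_euler('z',-t).apply([-.062,-.07-.085*np.cos(l),.085*np.sin(l)])+[-.11,.088,.13])[0]
obs={}
for n,p in(('scene',f),('top',g)):
    r=bot.spot_point(p,'knob')[:2];print(n,[(np.round(d['position'],1).tolist(),round(d['conf'],2)) for d in r]);obs[n]=r[0]['position'] if r else None
    for t in(1.3,1.45,1.6):print('  ',t,proj(p,[kn(t,0),kn(t,.3)]).round(1).tolist())
cv2.imwrite('pics/m9.png',np.vstack([cv2.resize(c,(400,300),interpolation=cv2.INTER_CUBIC) for c in(a,b)])[:,:,::-1])
E
```

```text
{'clock': 20.2, 'qpos': [1.051, 0.203, -0.536, 2.281, -0.898, 0.746, -0.765], 'qd': [-0.017, 0.031, -0.019, 0.013, -0.012, -0.022, 0.007], 'position': [0.403, -0.088, 0.256], 'tool_rot': [-2.486, -0.199, -0.491], 'force': [0.362, 0.34, -0.3]}
[[0.864, -0.268, 0.426], [-0.463, -0.756, 0.463], [0.198, -0.597, -0.777]] lean 38.99771694163492 az 0.8276315722109224
scene [([323.8, 166.4], 0.54)]
   1.3 [[312.7, 167.3], [313.1, 162.8]]
   1.45 [[321.8, 167.7], [322.2, 163.3]]
   1.6 [[330.8, 169.2], [331.1, 164.9]]
top [([347.3, 236.2], 0.47)]
   1.3 [[353.0, 229.8], [352.3, 228.6]]
   1.45 [[346.5, 234.6], [345.7, 233.3]]
   1.6 [[339.3, 238.4], [338.6, 237.0]]
```

View pics/m9.png

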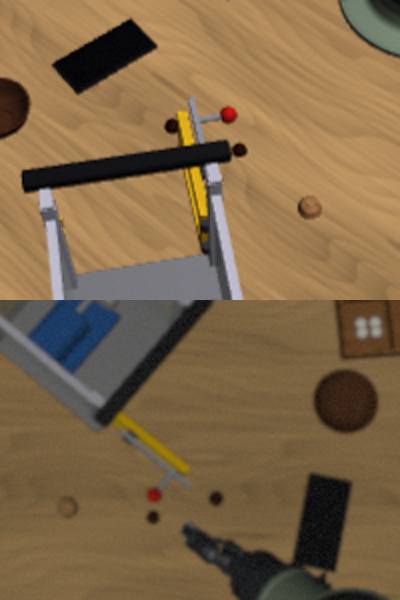

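```bash
python3 -c "
from workcell import bot;print(bot.job_done())"
```

```text
the job is handed in; nothing more can be done
None
```

The latch bar was lifted out of its catch and the gate swung open to about 1.47 rad. I then let go: the bar dropped back level, the gate stayed open, the other things looked unmoved in the pictures, and the job was handed in at about 20 s.

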